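Book in a lot and grade its glass ball stoppers

TASK

First book in the lot: stand the labelled amber jar upright in the printed circle with its label facing the scanner's window. Then put every glass ball from the wooden rack into the tipping tray and, when all are in, tip the tray up (slowly, lest small ones ride along with the large) so that they roll down the grader into their lanes, large at the foot of the rods and small in the low lane at the side. Finish with the tray lowered back on its rest and the jar still in the circle facing the scanner (put it right if it was knocked), and leave the small bottles, the beaker and the cardboard box alone.

Things in the scene. Friction and masses are not known exactly. Their poses are not given: they have to be found in the camera images.
- tipper_floor (a point): The tipping tray of the grader: an open plywood tray, inner floor 113 mm (x) by 114 mm (y), walls 36 mm high at the back (-x) and both sides (5 mm thick), no wall at the front (+x), where it joins the sloped grader. This point is the centre of the inner floor surface; z is out of the floor. When down, the floor slopes 0.2 rad towards its back, so balls put in it stay or roll to the back wall.
- tipper (a joint): Angle of the tipping tray: 0 when down on its rest, grows to 0.8 rad as its back is raised. It swings freely and sinks back to 0 by its own weight (0.35 kg). At about 0.55 rad and more all balls roll out of it at the front; raised slowly (about 0.3 rad/s) they are graded cleanly.
- tipper_handle (a point): Centre of the tray's handle: a round steel bar, 10 mm thick and 90 mm long along y, joined to the back wall by two stubs at 40 mm either side of this point; the bar's axis lies 37 mm behind (-x) the wall's outer face, 34 mm above the floor plane. It can be pinched from above and turns between the fingers.
- tipper_hinge (a point): Middle of the tray's hinge line (along y), at the front edge of the tray floor, 190 mm above the table. Does not move with the tray. x points downhill along the grader (level), z up; the handle at joint angle q lies at x = -159 mm*cos(a), z = 159 mm*sin(a), with a = q + 0.016 rad.
- small_lane (a point): The lane for the small balls: the low edge of a second board beneath the rods that slopes to the side (+y of the grader), out past the rods, with an end wall 12 mm beyond this point (+y). The point lies on the board's surface; the lane is 175 mm long in x. Axes level.
- scan_circle (a point): Printed circle on the table, 74 mm across, in front of the scanner block; its centre, at table height. x points away from the scanner (the window lies at x = -97 mm), z up. The block is 50 x 90 x 60 mm high, front face at x = -100 mm, and is fixed.
- scan_window (a point): Centre of the scanner's dark window, 30 mm up, facing +x of this frame.
- lot_jar_center (a point): Closed amber glass lot jar, 56 mm diameter, 60 mm tall (glass up to 43 mm, then a flat 55 mm wide black lid), about 0.16 kg; the point on its axis, half-way up (30 mm). z is up its axis, x points from the axis to the middle of its label.
- lot_label (a point): Middle of the white label on the lot jar (30 mm high, about 45 mm wide round one side, with a dark code), on the surface 28 mm from the axis, 22 mm up. x points straight out of the label.
- rack: Fixed wooden rack, 200 (x) x 140 (y) x 12 mm, with six 13 mm square seats in two rows (x pitch 66, y pitch 70 mm) in which the balls rest. Origin: centre of the underside.
- large1_center (a point): Solid amber glass ball stopper, large: 42 mm diameter, 97 g; its centre. Starts in a seat of the rack, or is absent (None).
- small1_center (a point): Solid amber glass ball stopper, small: 22 mm diameter, 14 g; its centre. Starts in a seat of the rack, or is absent (None).
- large2_center (a point): Solid amber glass ball stopper, large: 42 mm diameter, 97 g; its centre. Starts in a seat of the rack, or is absent (None).
- small2_center (a point): Solid amber glass ball stopper, small: 22 mm diameter, 14 g; its centre. Starts in a seat of the rack, or is absent (None).
- large3_center (a point): Solid amber glass ball stopper, large: 42 mm diameter, 97 g; its centre. Starts in a seat of the rack, or is absent (None).
- small3_center (a point): Solid amber glass ball stopper, small: 22 mm diameter, 14 g; its centre. Starts in a seat of the rack, or is absent (None).
- phial1: Bystander, to be left alone: small amber bottle, 32 mm across, 70 mm tall. Origin: centre of the underside.
- phial2: Bystander, to be left alone: small amber bottle, 32 mm across, 70 mm tall, near the scanner. Origin: centre of the underside.
- phial3: Bystander, to be left alone: little amber bottle, 28 mm across, 55 mm tall, near the rack. Origin: centre of the underside.
- beaker: Bystander, to be left alone: glass beaker, 64 mm across, 75 mm tall. Origin: centre of the underside.
- capbox: Bystander, to be left alone: cardboard box, 50 x 50 x 35 mm, near the scanner. Origin: centre of the underside.
- grader: Fixed grader; origin on the table below the middle of the hinge line, x downhill, z up. It slopes down at 0.36 rad between plywood walls 120 mm apart: first 175 mm of steel rods with 28 mm gaps, over which large balls roll and through which small ones drop, then the lane for large balls, a trough 110 mm long with an end wall; the middle of its floor lies at x 215, z 103 mm.

How it is judged:
On the way, in this order (a step that is already met when the one before it is completed fails the run):
1. the lot jar stands in the circle, label to the scanner (horizontal distance between lot_jar_center and scan_circle below 0.015 m and x of lot_label in the frame of scan_circle below 0 m and angle between the x axis of lot_label and the x axis of scan_circle, either way round below 0.35 rad and angle between lot_jar_center's own z axis and vertical below 0.1 rad and height (world z) of lot_jar_center below 0.037 m), for 0.3 s.
2. every ball lies in the lowered tipping tray (x of large1_center in the frame of tipper_floor between -0.062 and 0.06 m and y of large1_center in the frame of tipper_floor between -0.06 and 0.06 m and z of large1_center in the frame of tipper_floor between 0 and 0.06 m and x of small1_center in the frame of tipper_floor between -0.062 and 0.06 m and y of small1_center in the frame of tipper_floor between -0.06 and 0.06 m and z of small1_center in the frame of tipper_floor between 0 and 0.06 m and x of large2_center in the frame of tipper_floor between -0.062 and 0.06 m and y of large2_center in the frame of tipper_floor between -0.06 and 0.06 m and z of large2_center in the frame of tipper_floor between 0 and 0.06 m and x of small2_center in the frame of tipper_floor between -0.062 and 0.06 m and y of small2_center in the frame of tipper_floor between -0.06 and 0.06 m and z of small2_center in the frame of tipper_floor between 0 and 0.06 m and x of large3_center in the frame of tipper_floor between -0.062 and 0.06 m and y of large3_center in the frame of tipper_floor between -0.06 and 0.06 m and z of large3_center in the frame of tipper_floor between 0 and 0.06 m and x of small3_center in the frame of tipper_floor between -0.062 and 0.06 m and y of small3_center in the frame of tipper_floor between -0.06 and 0.06 m and z of small3_center in the frame of tipper_floor between 0 and 0.06 m and value of joint tipper below 0.08 rad), for 0.3 s.
3. the tray is tipped (value of joint tipper above 0.45 rad), for 0.1 s.
At the end, for the whole second after the job is handed in: Every large ball lies in the lane at the foot of the rods and every small ball in the low side lane, at rest; the tray is down (below 0.08 rad); the lot jar stands upright within 15 mm of the circle's centre with its label within 20 degrees of the scanner's window (all of step 1 and x of large1_center in the frame of tipper_hinge between 0.16 and 0.275 m and y of large1_center in the frame of tipper_hinge between -0.062 and 0.062 m and z of large1_center in the frame of tipper_hinge between -0.087 and -0.027 m and x of large2_center in the frame of tipper_hinge between 0.16 and 0.275 m and y of large2_center in the frame of tipper_hinge between -0.062 and 0.062 m and z of large2_center in the frame of tipper_hinge between -0.087 and -0.027 m and x of large3_center in the frame of tipper_hinge between 0.16 and 0.275 m and y of large3_center in the frame of tipper_hinge between -0.062 and 0.062 m and z of large3_center in the frame of tipper_hinge between -0.087 and -0.027 m and x of small1_center in the frame of small_lane between -0.095 and 0.095 m and y of small1_center in the frame of small_lane between -0.045 and 0.03 m and z of small1_center in the frame of small_lane between -0.01 and 0.06 m and x of small2_center in the frame of small_lane between -0.095 and 0.095 m and y of small2_center in the frame of small_lane between -0.045 and 0.03 m and z of small2_center in the frame of small_lane between -0.01 and 0.06 m and x of small3_center in the frame of small_lane between -0.095 and 0.095 m and y of small3_center in the frame of small_lane between -0.045 and 0.03 m and z of small3_center in the frame of small_lane between -0.01 and 0.06 m and value of joint tipper below 0.08 rad and linear speed of each of large1, small1, large2, small2, large3, small3, lot_jar below 0.03 m/s); the robot touches nothing.
It fails at once if a bystander is moved more than 30 mm or tipped over (distance of any of phial1, phial2, phial3, beaker, capbox from where it was at the start of the episode above 0.03 m or angle between any of phial1, phial2, phial3, beaker, capbox's own z axis and vertical above 0.5 rad).
Of large1, small1, large2, small2, large3, small3 only 4 to 6 are there at a start; the rules pass over those that are not, and their reading is None.
At some moment in a run one of lot_jar may be knocked a few centimetres aside while the robot is not near it.
It also fails if it takes over 210 s, if anything falls off the work surface, if the arm or the gripper's body presses on something with over 40 N, if the wrist force passes 120 N, or if a joint passes its speed limit or range.

ROBOT

A 7-joint arm with a two-finger parallel gripper is mounted at the origin on the work surface. World frame = base frame: x ahead of the robot, y to its left, z up, the work surface at z = 0. Lengths are in m, angles in rad, forces in N, time in s.
With the tool pointing down it reaches from about 0.4 to 0.875 m from the base axis. Payload 19.3 kg.
Tool frame: the origin (TCP) lies at the very end of the fingers, on their centre line; the grasp point (between the pads) lies 19 mm behind it; z points along the fingers, y is the direction in which the jaws open and shut (so a half turn about z gives the same grasp; the last joint's range is limited). The gripper opens to 85 mm and grips with 20 to 120 N. Pads are 22 mm wide; open, the fingers measure 114 mm over their backs; the gripper's body (76 mm by 85 mm) begins 54 mm behind the grasp point. The pads swing forward as they close: fully open they stand 13 mm farther back than shut.
Start: joints at [-1.267, 0.521, -0.036, 1.599, 0.021, 1.021, -0.113], TCP at [0.228, 0.582, 0.231] pointing down, gripper open.
Joint ranges: [-2.91, 2.91], [-0.3, 2.13], [-1.5, 1.42], [0.17, 2.43], [-1.26, 4.41], [0.16, 1.93], [-2.52, 2.52]. Speed limits (rad/s): [1.89, 1.89, 2.39, 2.39, 3.01, 3.01, 3.01].

INTERFACE

Orientations are given as [roll, pitch, yaw] about the fixed x, y, z axes, in that order (R = Rz(yaw) Ry(pitch) Rx(roll)).
In Python, from workcell import bot, viewer gives the robot as it stands.
- The arm moves only by the shell command python3 -m creep 'ROWS' [FORCE]. ROWS is JSON, a list of rows, each an object of numbers: "rx", "ry", "rz": the turn, a rotation vector about the tool's x, y, z in degrees; "tx", "ty", "tz": the shift along the tool's x, y, z in mm; "hand": the closure, from -1 (fully open) to 1 (shut), so that 0 is half open. In form: [{"rx": .., "ry": .., "rz": .., "tx": .., "ty": .., "tz": .., "hand": ..}, ...]. A call has 1 to 8 rows; each row is the pose to reach, as a shift and turn from the pose commanded when the call began, along the tool's axes at that moment; what a row does not reach only later rows make up. A row lasts 1/10 s, in which the tool goes at most 50 mm and 8.59 degrees, less where a joint would pass 70% of its speed; a pose out of reach is approached as far as the arm can. A call with a gripper value outside its range is refused whole. The fingers move at their own pace and stop on an object; FORCE is the grip in N (left out, the last holds). Time passes only in rows, so rows that repeat a pose let the fingers close. It gives the time, the measured TCP pose, the force and the opening at its end, in the units of the state.
- bot.observe(): the state, without advancing time (a new reading comes with each control period).
- viewer.grab_frame(name): name is "scene" or "side" or "wrist"; returns a dict with "pixels" (480x640x3 uint8, blue, green, red), "vertical_fov" (degrees; the focal length in pixels is half the picture's height over the tangent of half this angle, whatever the lens; pixels are square), "cx", "cy" (the principal point, pixels), "rvec" (rotation vector, rad) and "tvec" (3), from world to camera coordinates, as OpenCV has them; the wrist camera has in their place "tool_from_camera" (4x4, takes a point from camera to tool coordinates, whose origin is the TCP and whose axes are the flange's). Camera axes: x right, y down, z forward; pixel columns grow to the right and rows downward; lengths in m; the calibration is good to about 2 mm. A picture is of the moment at which its call begins: read the wrist's pose just before it. There is no depth.
- bot.job_done(): hands the job in, once; it reports no verdict.
Trained networks look in a picture, given as the dict that the camera call returned (one of the last four; its "shot" number tells which), for a name from the list of things; names that differ only in an ending like _2 or _b are one class to them, and where a whole thing is asked for, a point or a joint stands for the part that bears it (a point fixed in the world has none). Each returns a list of dicts, best first, with "score" (0 to 1); they miss things now and then, are a little off and sometimes report something else, mostly with a low value. They report only what shows in the picture. A call takes as long as a camera call.
- viewer.outline_of(target, picture): "mask" (480x640 bool, what is visible of it) and "bbox" ([left, top, right, bottom] in pixels, round what is visible of it).
The state is a dict: "clock": time; "qpos": joint angles; "qd": joint speeds; "joint_efforts": joint torques, N m; "position": TCP position; "tool_rot": TCP orientation; "force": force on the tool from outside, world axes, zero at the start; "moment": the same for the moment, N m; "grip_width": finger opening in m.
Only numpy, scipy, OpenCV 4.12 (cv2) and the standard library are available. Lean on these libraries where they do the work, as an engineer would, in place of code of your own. Each camera call takes 0.05 s, during which the arm holds its last target.

## Working session

There is one attempt and no reset: what is moved stays moved. The work goes in short steps, Python scripts to look and compute and a shell command to move; the robot and the scene stay as the last step left them, time stands still between calls to the robot, and variables do not carry over. Pictures are saved under pics/ and viewed, and the job is handed in when it is done.

```bash
mkdir -p pics; ls
cat > h.py <<'E'
import numpy as np, cv2
from workcell import bot, viewer
from scipy.spatial.transform import Rotation as R
def K(p):
    f=240/np.tan(np.radians(p["vertical_fov"])/2); return np.array([[f,0,p["cx"]],[0,f,p["cy"]],[0,0,1]])
def shot(name,fn=None):
    s=bot.observe(); p=viewer.grab_frame(name)
    if name=="wrist":
        T=np.eye(4);T[:3,:3]=R.from_euler('xyz',s["tool_rot"]).as_matrix();T[:3,3]=s["position"]
        p["wc"]=T@np.array(p["tool_from_camera"])
    else:
        T=np.eye(4);T[:3,:3]=cv2.Rodrigues(np.array(p["rvec"],float))[0];T[:3,3]=np.ravel(p["tvec"]);p["wc"]=np.linalg.inv(T)
    if fn: cv2.imwrite("pics/"+fn,p["pixels"])
    return p
def ray(p,u,v):
    d=np.linalg.inv(K(p))@np.array([u,v,1.]); d=p["wc"][:3,:3]@d; return p["wc"][:3,3],d/np.linalg.norm(d)
def atz(p,u,v,z):
    o,d=ray(p,u,v); return o+d*(z-o[2])/d[2]
def proj(p,X):
    c=np.linalg.inv(p["wc"])@np.append(X,1); q=K(p)@c[:3]; return q[:2]/q[2]
def tri(rs):
    A=np.zeros((3,3));b=np.zeros(3)
    for o,d in rs:
        M=np.eye(3)-np.outer(d,d);A+=M;b+=M@o
    return np.linalg.solve(A,b)
def totool(X):
    s=bot.observe(); return R.from_euler('xyz',s["tool_rot"]).as_matrix().T@(np.array(X)-s["position"])*1000
E
python3 - <<'E'
from h import *
s=bot.observe();print(s)
for n in("scene","side","wrist"):
    p=shot(n,n+"0.png"); print(n,p["vertical_fov"],p["cx"],p["cy"],p["wc"].round(3).tolist())
    if n!='wrist':
      for t in("large1_center","small1_center","lot_jar_center","lot_label","rack","phial1","beaker","capbox","grader","tipper_floor","tipper_handle","small_lane","scan_circle","scan_window"):
        try: print(t,[(round(d["score"],2),np.round(d["bbox"]).tolist()) for d in viewer.outline_of(t,p)])
        except Exception as e: print(t,repr(e)[:100])
E
```

```text
pics
{'clock': 0.0, 'qpos': array([-1.26719954,  0.52202377, -0.0363187 ,  1.60000933,  0.02117879,
        1.02110041, -0.1127805 ]), 'qd': array([-3.86943020e-05, -4.97001433e-04, -1.02377740e-03,  2.31461353e-03,
       -2.05051498e-03,  9.07061964e-04, -1.26360322e-04]), 'joint_efforts': array([-2.86454509e-03, -9.27074790e+01,  1.97833881e+00, -3.69939816e+01,
        1.76752056e-02,  8.22538947e-03,  4.99591476e-05]), 'position': array([0.22812934, 0.58150957, 0.23071927]), 'tool_rot': array([-3.14043804e+00,  6.92175664e-05,  2.76778682e+00]), 'force': array([-0.19165738, -0.56864404, -0.25735111]), 'moment': array([ 0.01707095, -0.02530556, -0.01183895]), 'grip_width': 0.08505957730690492}
scene 52.55768650050275 320.0179783110703 241.62479578335473 [[-0.324, 0.593, -0.737, 1.316], [0.946, 0.205, -0.251, 0.248], [0.002, -0.779, -0.628, 0.781], [0.0, 0.0, 0.0, 1.0]]
large1_center [(0.82, [482.0, 270.0, 500.0, 287.0]), (0.44, [221.0, 183.0, 364.0, 402.0])]
small1_center [(0.63, [455.0, 268.0, 466.0, 279.0])]
lot_jar_center [(0.72, [188.0, 236.0, 216.0, 267.0]), (0.22, [422.0, 2
[... 993 characters left out ...]
-0.831, -0.556, 0.77], [0.0, 0.0, 0.0, 1.0]]
large1_center [(0.65, [264.0, 391.0, 285.0, 412.0])]
small1_center []
lot_jar_center []
lot_label []
rack [(0.79, [191.0, 338.0, 292.0, 439.0])]
phial1 [(0.84, [179.0, 291.0, 200.0, 326.0]), (0.59, [207.0, 325.0, 227.0, 352.0])]
beaker []
capbox [(0.33, [207.0, 321.0, 226.0, 352.0])]
grader [(0.66, [186.0, 186.0, 245.0, 276.0])]
tipper_floor []
tipper_handle []
small_lane [(0.7, [189.0, 185.0, 244.0, 274.0])]
scan_circle []
scan_window [(0.71, [185.0, 187.0, 244.0, 276.0])]
wrist 63.62918062818652 318.52635370911855 238.35525804091037 [[0.364, 0.886, 0.287, 0.156], [0.931, -0.346, -0.112, 0.611], [-0.0, 0.308, -0.951, 0.374], [0.0, 0.0, 0.0, 1.0]]
```

View pics/scene0.png

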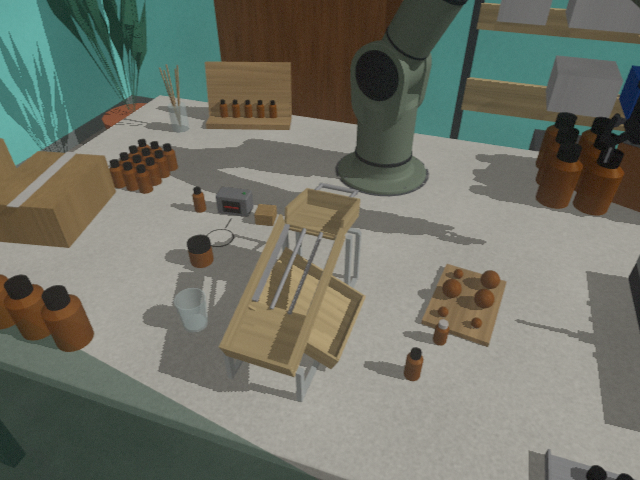

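View pics/side0.png

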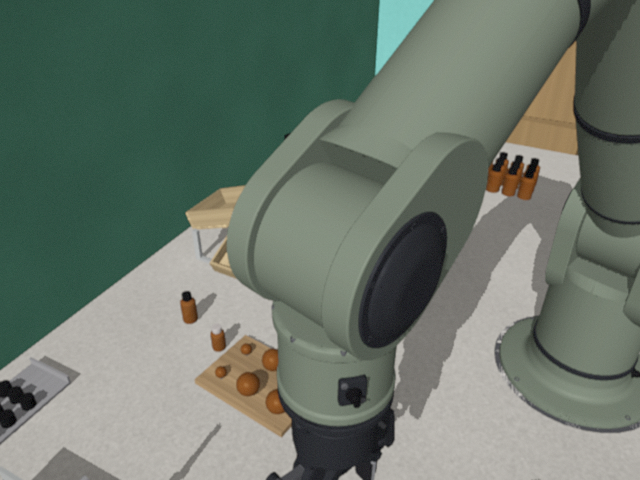

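View pics/wrist0.png

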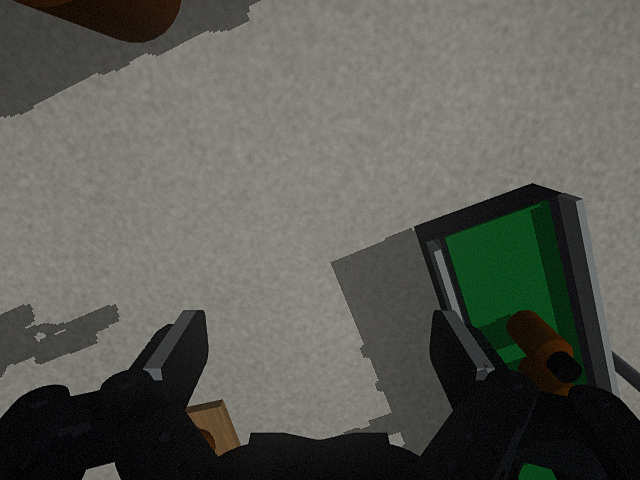

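```bash
cat > a.py <<'E'
from h import *
p=shot("scene")
I=cv2.resize(p["pixels"][170:420,160:520],None,fx=2.2,fy=2.2,interpolation=cv2.INTER_CUBIC)
cv2.imwrite("pics/crop0.png",I)
for n,u,v,z in [("L490",490,279,.03),("L452",452,288,.03),("L484",484,298,.03),("s459",459,273,.02),("s443",443,311,.02),("s476",476,322,.02),
 ("phial3base",440,342,0),("phial1base",413,377,0),("circle",220,238,0),("jarlid",199,243,.06),("jarbot",201,266,0),("beaker",192,326,0),("phial2",199,211,0),
 ("capbox",265,213,.035),("window",231,208,.03),("scTL",220,190,.06),("scTR",252,192,.06),
 ("rackTL",447,265,.012),("rackTR",507,278,.012),("rackBL",423,326,.012),("rackBR",488,342,.012),("handle",337,187,.19),("endL",227,345,.1),("endR",297,366,.1)]:
    print(n,atz(p,u,v,z).round(3))
E
python3 a.py
```

```text
L490 [0.437 0.352 0.03 ]
L452 [0.494 0.275 0.03 ]
L484 [0.502 0.344 0.03 ]
s459 [0.427 0.284 0.02 ]
s443 [0.559 0.266 0.02 ]
s476 [0.568 0.335 0.02 ]
phial3base [ 0.628  0.272 -0.   ]
phial1base [0.73  0.235 0.   ]
circle [ 0.47  -0.314  0.   ]
jarlid [ 0.568 -0.308  0.06 ]
jarbot [ 0.581 -0.306  0.   ]
beaker [ 0.755 -0.228  0.   ]
phial2 [ 0.381 -0.426  0.   ]
capbox [ 0.374 -0.227  0.035]
window [ 0.376 -0.326  0.03 ]
scTL [ 0.347 -0.371  0.06 ]
scTR [ 0.328 -0.284  0.06 ]
rackTL [0.399 0.254 0.012]
rackTR [0.399 0.391 0.012]
rackBL [0.608 0.232 0.012]
rackBR [0.607 0.363 0.012]
handle [ 0.425 -0.016  0.19 ]
endL [ 0.845 -0.086  0.1  ]
endR [0.847 0.047 0.1  ]
```

```bash
ls pics
```

```text
crop0.png
scene0.png
side0.png
wrist0.png
```

View pics/crop0.png

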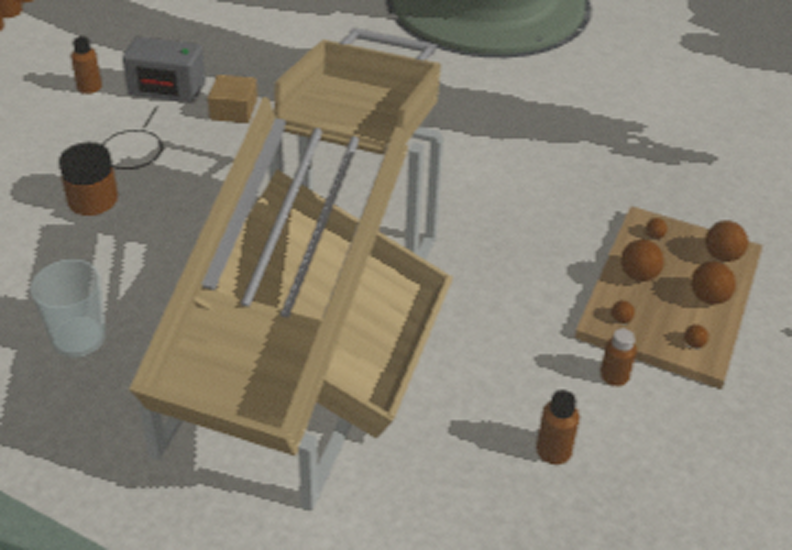

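```bash
python3 -m creep '[{"tz":-50},{"tz":-100},{"tz":-150},{"tz":-150,"tx":-35,"ty":-50},{"tz":-150,"tx":-70,"ty":-100,"rz":-4},{"tz":-150,"tx":-105,"ty":-150,"rz":-8},{"tz":-150,"tx":-140,"ty":-200,"rz":-14},{"tz":-150,"tx":-175,"ty":-250,"rz":-20}]' 40
python3 -m creep '[{"tx":-400,"ty":-470},{"tx":-400,"ty":-470},{"tx":-400,"ty":-470},{"tx":-400,"ty":-470},{"tx":-400,"ty":-470},{"tx":-400,"ty":-470},{"tx":-400,"ty":-470},{"tx":-400,"ty":-470}]'; python3 -c "
from h import *
print(bot.observe()); print(totool([.45,-.31,.25]))"
```

```text
{'clock': 1.6, 'qpos': array([-1.26716046,  0.5213802 , -0.03633689,  1.59949646,  0.0211947 ,
        1.02108442, -0.11279877]), 'qd': array([-4.79457951e-04, -9.44159727e-05, -1.70563049e-03,  1.23422331e-03,
       -3.08115663e-04,  7.98443086e-05,  6.55234279e-04]), 'joint_efforts': array([ 3.86144320e-04, -9.26830387e+01,  1.97830394e+00, -3.70267224e+01,
        1.80381315e-02,  1.73086421e-03,  5.71101259e-05]), 'position': array([0.22824359, 0.58183268, 0.23130398]), 'tool_rot': array([ 3.14157836e+00, -2.53463521e-05,  2.76774425e+00]), 'force': array([ 0.47116609, -0.60123554,  0.85275522]), 'moment': array([ 0.03311512, -0.0506629 ,  0.01419906]), 'grip_width': 0.08541450766081349}
[-532.13689088 -749.24685993  -18.72021649]schema error: expected keys rx, ry, rz, tx, ty, tz, hand
schema error: expected keys rx, ry, rz, tx, ty, tz, hand
```

```bash
python3 -m creep '[{"rx":0,"ry":0,"rz":0,"tx":0,"ty":0,"tz":-150,"hand":-1},{"rx":0,"ry":0,"rz":0,"tx":0,"ty":0,"tz":-150,"hand":-1},{"rx":0,"ry":0,"rz":0,"tx":0,"ty":0,"tz":-150,"hand":-1},{"rx":0,"ry":0,"rz":-20,"tx":-175,"ty":-250,"tz":-150,"hand":-1},{"rx":0,"ry":0,"rz":-20,"tx":-175,"ty":-250,"tz":-150,"hand":-1},{"rx":0,"ry":0,"rz":-20,"tx":-175,"ty":-250,"tz":-150,"hand":-1},{"rx":0,"ry":0,"rz":-20,"tx":-175,"ty":-250,"tz":-150,"hand":-1},{"rx":0,"ry":0,"rz":-20,"tx":-175,"ty":-250,"tz":-150,"hand":-1}]' 40
python3 -c "
from h import *
print(bot.observe()['qpos']); print(totool([.45,-.31,.25]))"
```

```text
clock: 2.4
position: [0.2871, 0.3367, 0.3814]
tool_rot: [3.141, 0.0, 3.117]
force: [1.4, 0.5, 0.2]
grip_width: 0.0851
[-9.83977434e-01  7.85598110e-02 -1.59919717e-02  1.82922791e+00
  1.21368208e-03  1.23331201e+00  5.45659478e-01]
[-178.9071673  -642.53030906  131.09094851]
```

```bash
python3 -m creep '[{"rx":0,"ry":0,"rz":-8,"tx":-179,"ty":-643,"tz":0,"hand":-1},{"rx":0,"ry":0,"rz":-8,"tx":-179,"ty":-643,"tz":0,"hand":-1},{"rx":0,"ry":0,"rz":-8,"tx":-179,"ty":-643,"tz":0,"hand":-1},{"rx":0,"ry":0,"rz":-8,"tx":-179,"ty":-643,"tz":0,"hand":-1},{"rx":0,"ry":0,"rz":-8,"tx":-179,"ty":-643,"tz":0,"hand":-1},{"rx":0,"ry":0,"rz":-8,"tx":-179,"ty":-643,"tz":0,"hand":-1},{"rx":0,"ry":0,"rz":-8,"tx":-179,"ty":-643,"tz":0,"hand":-1},{"rx":0,"ry":0,"rz":-8,"tx":-179,"ty":-643,"tz":0,"hand":-1}]'
python3 -c "
from h import *
print(bot.observe()['qpos']); print(totool([.45,-.31,.25]))"
```

```text
clock: 3.2
position: [0.3836, -0.0471, 0.3817]
tool_rot: [3.141, 0.001, -3.027]
force: [2.3, 1.7, -0.5]
grip_width: 0.0851
[-0.5438522  -0.05808686  0.49201248  1.95762993  0.02845439  1.23401515
  1.62384372]
[ -35.63726539 -268.88945993  131.6389998 ]
```

```bash
python3 -m creep '[{"rx":0,"ry":0,"rz":0,"tx":-36,"ty":-269,"tz":0,"hand":-1},{"rx":0,"ry":0,"rz":0,"tx":-36,"ty":-269,"tz":0,"hand":-1},{"rx":0,"ry":0,"rz":0,"tx":-36,"ty":-269,"tz":0,"hand":-1},{"rx":0,"ry":0,"rz":0,"tx":-36,"ty":-269,"tz":0,"hand":-1},{"rx":0,"ry":0,"rz":0,"tx":-36,"ty":-269,"tz":40,"hand":-1},{"rx":0,"ry":0,"rz":0,"tx":-36,"ty":-269,"tz":120,"hand":-1},{"rx":0,"ry":0,"rz":0,"tx":-36,"ty":-269,"tz":120,"hand":-1},{"rx":0,"ry":0,"rz":0,"tx":-36,"ty":-269,"tz":120,"hand":-1}]'
python3 -c "
from h import *
print(bot.observe()['qpos']); shot('wrist','w1.png');shot('side','s1.png')"
```

```text
clock: 4.0
position: [0.4481, -0.3081, 0.2564]
tool_rot: [3.138, -0.007, -3.029]
force: [-0.2, -0.0, 1.1]
grip_width: 0.0857
[ 0.0058807   0.44146892  0.67382437  1.80507647 -0.31661717  1.01356406
  2.48849187]
```

View pics/w1.png

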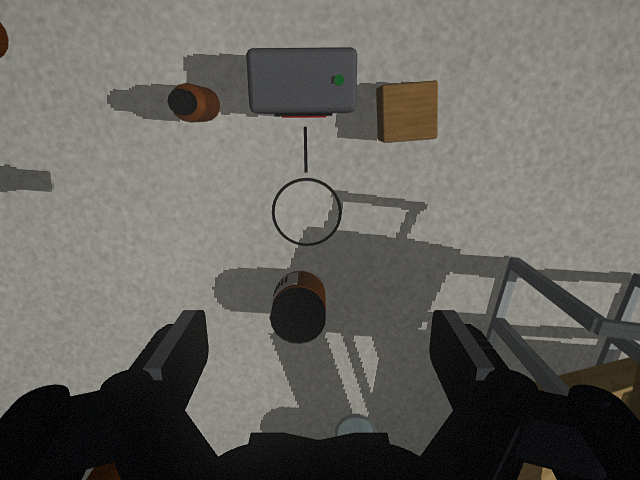

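View pics/s1.png

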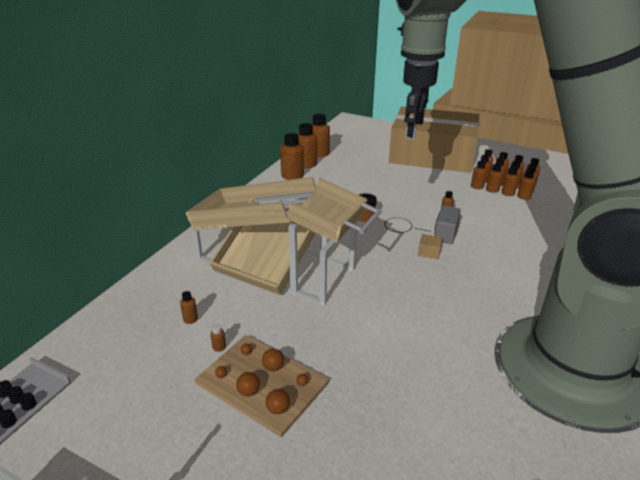

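```bash
cat > b.py <<'E'
from h import *
p=shot("wrist")
I=cv2.resize(p["pixels"][150:360,220:400],None,fx=3.3,fy=2.8,interpolation=cv2.INTER_CUBIC)
I=cv2.resize(p["pixels"][160:350,220:400],None,fx=3.1,fy=3.1,interpolation=cv2.INTER_CUBIC)
cv2.imwrite("pics/w1c.png",I)
print(p["wc"].round(3).tolist())
for t in("lot_jar_center","lot_label"):
    for d in viewer.outline_of(t,p)[:2]: print(t,d["score"],d["bbox"])
g=cv2.cvtColor(p["pixels"],cv2.COLOR_BGR2GRAY)
m=(g<70).astype(np.uint8); m2=np.zeros_like(m); m2[172:250,265:348]=m[172:250,265:348]
n,l,st,c=cv2.connectedComponentsWithStats(m2); i=1+np.argmax(st[1:,4]); pts=np.argwhere(l==i)[:,::-1].astype(np.float32); print(st[i])
W=np.array([atz(p,u,v,0)[:2] for u,v in pts])
A=np.c_[2*W,np.ones(len(W))]; s=np.linalg.lstsq(A,(W**2).sum(1),rcond=None)[0]; print("circle",s[:2],np.sqrt(s[2]+s[0]**2+s[1]**2))
for n,(u,v),z in [("line1",(305,128),0),("line2",(306,171),0),("topFL",(249,111),.06),("topFR",(355,112),.06),("topBL",(250,50),.06),("topBR",(354,49),.06),("lid",(298,313),.06)]: print(n,atz(p,u,v,z).round(4))
s=bot.observe();print(s["position"],s["tool_rot"])
E
python3 b.py
```

```text
[[-0.115, 0.945, 0.305, 0.373], [0.993, 0.109, 0.035, -0.317], [-0.0, 0.307, -0.952, 0.405], [0.0, 0.0, 0.0, 1.0]]
lot_jar_center 0.82 [267.5, 265.0, 326.4, 335.3]
lot_jar_center 0.7 [483.7, 249.6, 637.3, 476.1]
lot_label 0.82 [274.6, 266.1, 324.0, 340.1]
[273 174  70  68 577]
circle [ 0.4698022  -0.31786088] 0.035576142432275665
line1 [ 0.388 -0.329  0.   ]
line2 [ 0.4308 -0.3235  0.    ]
topFL [ 0.3774 -0.3758  0.06  ]
topFR [ 0.3679 -0.2865  0.06  ]
topBL [ 0.3303 -0.3778  0.06  ]
topBR [ 0.3199 -0.2942  0.06  ]
lid [ 0.5635 -0.3157  0.06  ]
[ 0.45116002 -0.30785753  0.26349339] [-3.14040559e+00  2.94431160e-03 -3.02581181e+00]
```

View pics/w1c.png

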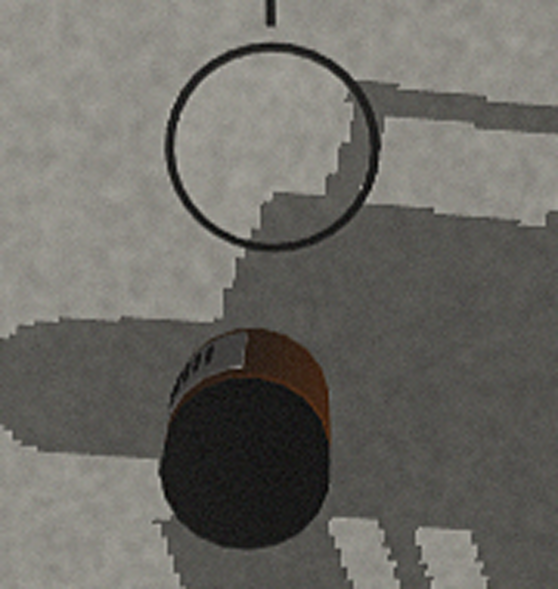

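```bash
cat > c.py <<'E'
from h import *
from scipy.optimize import least_squares
p=shot("wrist","w2.png")
g=cv2.cvtColor(p["pixels"],cv2.COLOR_BGR2GRAY).astype(int)
# lid: dark region
m=np.zeros((480,640),np.uint8); m[275:345,265:333]=(p["pixels"][275:345,265:333].max(2)<45)
n,l,st,c=cv2.connectedComponentsWithStats(m);i=1+np.argmax(st[1:,4]);print(st[i],c[i])
cnt=max(cv2.findContours((l==i).astype(np.uint8),0,1)[0],key=len)[:,0]
h=cv2.convexHull(cnt)[:,0].astype(float)
W=np.array([atz(p,u,v,.06)[:2] for u,v in h])
s=np.linalg.lstsq(np.c_[2*W,np.ones(len(W))],(W**2).sum(1),rcond=None)[0]; C=s[:2];print("lid",C,np.sqrt(s[2]+s@np.r_[s[:2],0]))
for th in range(150,300,10):
    d=np.array([np.cos(np.radians(th)),np.sin(np.radians(th))])*.028
    print(th,[(proj(p,np.r_[C+d,z])-[220,160])*3.1//1 for z in(.037,.007)])
I=cv2.resize(p["pixels"][160:350,220:400],None,fx=3.1,fy=3.1,interpolation=cv2.INTER_CUBIC)
cv2.imwrite("pics/w2c.png",I)
E
python3 c.py
```

```text
[ 272  279   54   55 2400] [298.74666667 305.92333333]
lid [ 0.55936922 -0.31505957] 0.029349680794794702
150 [array([296., 361.]), array([297., 327.])]
160 [array([284., 354.]), array([285., 321.])]
170 [array([270., 349.]), array([273., 316.])]
180 [array([256., 346.]), array([259., 313.])]
190 [array([241., 346.]), array([246., 313.])]
200 [array([227., 348.]), array([232., 315.])]
210 [array([213., 352.]), array([219., 319.])]
220 [array([200., 358.]), array([208., 325.])]
230 [array([189., 367.]), array([197., 332.])]
240 [array([180., 377.]), array([188., 342.])]
250 [array([173., 388.]), array([182., 352.])]
260 [array([168., 400.]), array([177., 364.])]
270 [array([165., 413.]), array([175., 376.])]
280 [array([166., 426.]), array([175., 388.])]
290 [array([168., 439.]), array([177., 400.])]
```

View pics/w2c.png

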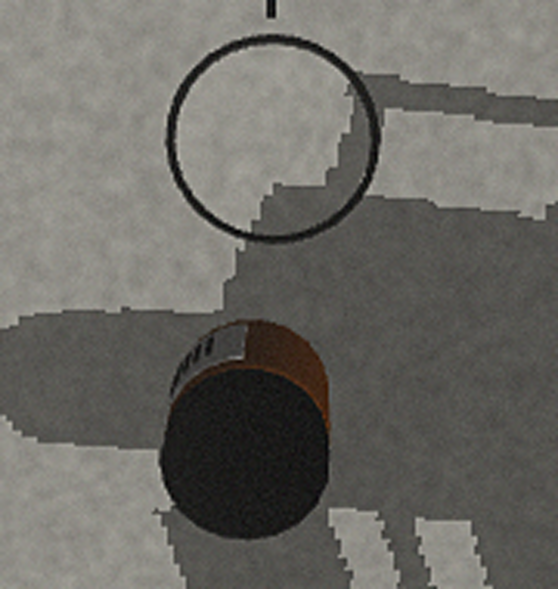

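```bash
cat > d.py <<'E'
from h import *
p=shot("wrist")
print(atz(p,299,334,.06)-[.0275,.003,0], atz(p,272,306,.06), atz(p,326,306,.06))
print("base near",atz(p,300.6,263.2,0)+[.028,.003,0])
C=np.array([.565,-.315])
for C in ([.565,-.315],[.567,-.313]):
  C=np.array(C)
  for th in range(170,290,10):
    d=np.array([np.cos(np.radians(th)),np.sin(np.radians(th))])*.028
    print(th,[(proj(p,np.r_[C+d,z])-[220,160])*3.1//1 for z in(.037,.007,0)])
q=shot("scene")
for d in viewer.outline_of("lot_jar_center",q)[:1]:
    print(d["bbox"]); b=d["bbox"]
    print(atz(q,(b[0]+b[2])/2,b[3],0)-np.array([.028*.95,.028*.3,0]), atz(q,199.5,243,.06))
print(bot.observe()["position"])
E
python3 d.py
```

```text
[ 0.56296332 -0.31461324  0.06      ] [ 0.5617803  -0.34164812  0.06      ] [ 0.55543065 -0.28807067  0.06      ]
base near [ 0.56487621 -0.31524052  0.        ]
170 [array([268., 365.]), array([271., 331.]), array([271., 323.])]
180 [array([254., 362.]), array([257., 328.]), array([258., 321.])]
190 [array([239., 361.]), array([244., 328.]), array([245., 320.])]
200 [array([225., 363.]), array([230., 329.]), array([232., 322.])]
210 [array([211., 368.]), array([218., 333.]), array([219., 326.])]
220 [array([199., 374.]), array([206., 339.]), array([207., 332.])]
230 [array([188., 382.]), array([195., 347.]), array([197., 340.])]
240 [array([178., 392.]), array([187., 356.]), array([188., 349.])]
250 [array([171., 403.]), array([180., 367.]), array([182., 359.])]
260 [array([166., 415.]), array([175., 378.]), array([177., 370.])]
270 [array([164., 428.]), array([173., 390.]), array([175., 382.])]
280 [array([164., 441.]), array([173., 402.]), array([175., 394.])]
170 [array([273., 371.]), array([276., 336.]), array([276., 329.])]
180 [array([259., 368.]), array([262., 334.]), array([263., 326.])]
190 [array([245., 368.]), array([249., 333.]), array([250., 326.])]
200 [array([230., 369.]), array([235., 335.]), array([236., 328.])]
210 [array([217., 374.]), array([223., 339.]), array([224., 332.])]
220 [array([204., 380.]), array([211., 345.]), array([212., 338.])]
230 [array([193., 388.]), array([200., 353.]), array([202., 345.])]
240 [array([184., 398.]), array([192., 362.]), array([193., 354.])]
250 [array([176., 409.]), array([185., 373.]), array([187., 365.])]
260 [array([172., 421.]), array([180., 384.]), array([182., 376.])]
270 [array([169., 434.]), array([178., 396.]), array([180., 388.])]
280 [array([169., 447.]), array([178., 408.]), array([180., 400.])]
[175.2, 287.3, 208.7, 329.1]
[ 0.73596669 -0.23203981  0.        ] [ 0.56725249 -0.30736659  0.06      ]
[ 0.45079337 -0.30769824  0.26241753]
```

```bash
python3 -m creep '[{"rx":0,"ry":0,"rz":8,"tx":-112,"ty":-20,"tz":0,"hand":-1},{"rx":0,"ry":0,"rz":8,"tx":-112,"ty":-20,"tz":0,"hand":-1},{"rx":0,"ry":0,"rz":8,"tx":-112,"ty":-20,"tz":0,"hand":-1},{"rx":0,"ry":0,"rz":8,"tx":-112,"ty":-20,"tz":50,"hand":-1},{"rx":0,"ry":0,"rz":8,"tx":-112,"ty":-20,"tz":100,"hand":-1},{"rx":0,"ry":0,"rz":8,"tx":-112,"ty":-20,"tz":130,"hand":-1},{"rx":0,"ry":0,"rz":8,"tx":-112,"ty":-20,"tz":150,"hand":-1},{"rx":0,"ry":0,"rz":8,"tx":-112,"ty":-20,"tz":160,"hand":-1}]'
python3 -c "
from h import *
p=shot('wrist','w3.png');s=bot.observe();print(s['qpos'],totool([.565,-.315,.012]))"
```

```text
clock: 5.25
position: [0.5635, -0.3145, 0.0999]
tool_rot: [3.141, -0.002, 3.117]
force: [0.1, 0.9, 0.2]
grip_width: 0.0855
[ 0.06987945  0.78927709  0.55617257  1.66418695 -0.52513169  0.84391664
  2.39738196] [-1.81979181 -0.61110647 87.43758645]
```

View pics/w3.png

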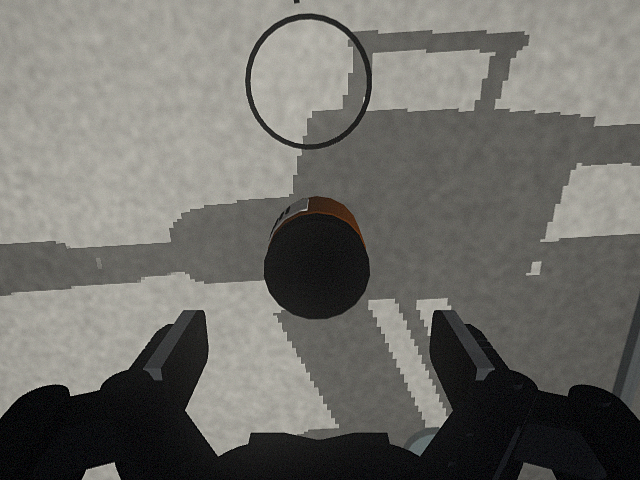

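```bash
python3 -m creep '[{"rx":0,"ry":0,"rz":0,"tx":-1,"ty":0,"tz":40,"hand":-1},{"rx":0,"ry":0,"rz":0,"tx":-1,"ty":0,"tz":70,"hand":-1},{"rx":0,"ry":0,"rz":0,"tx":-1,"ty":0,"tz":87,"hand":-1},{"rx":0,"ry":0,"rz":0,"tx":-1,"ty":0,"tz":87,"hand":0},{"rx":0,"ry":0,"rz":0,"tx":-1,"ty":0,"tz":87,"hand":0},{"rx":0,"ry":0,"rz":0,"tx":-1,"ty":0,"tz":87,"hand":0.2},{"rx":0,"ry":0,"rz":0,"tx":-1,"ty":0,"tz":87,"hand":0.2},{"rx":0,"ry":0,"rz":0,"tx":-1,"ty":0,"tz":87,"hand":0.2}]' 30
python3 -m creep '[{"rx":0,"ry":0,"rz":0,"tx":0,"ty":0,"tz":0,"hand":0.2},{"rx":0,"ry":0,"rz":0,"tx":0,"ty":0,"tz":-5,"hand":0.2},{"rx":0,"ry":0,"rz":0,"tx":0,"ty":0,"tz":-15,"hand":0.2},{"rx":0,"ry":0,"rz":0,"tx":0,"ty":0,"tz":-25,"hand":0.2}]'
python3 -c "
from h import *
p=shot('wrist','w4.png');s=bot.observe();print(s['grip_width'],s['position'],s['tool_rot'],totool([.470,-.318,.013]))"
```

```text
clock: 6.1
position: [0.5657, -0.3156, 0.0162]
tool_rot: [-3.141, 0.002, 3.117]
force: [-1.3, 1.3, 8.2]
grip_width: 0.0547
clock: 6.5
position: [0.5649, -0.3151, 0.0406]
tool_rot: [-3.141, 0.0, 3.117]
force: [-0.2, -0.4, -1.7]
grip_width: 0.0549
0.054482381475357534 [ 0.56562622 -0.31563031  0.04221471] [-3.14053980e+00  2.18699012e-03  3.11675740e+00] [95.60154941 -4.71307531 29.01068038]
```

View pics/w4.png

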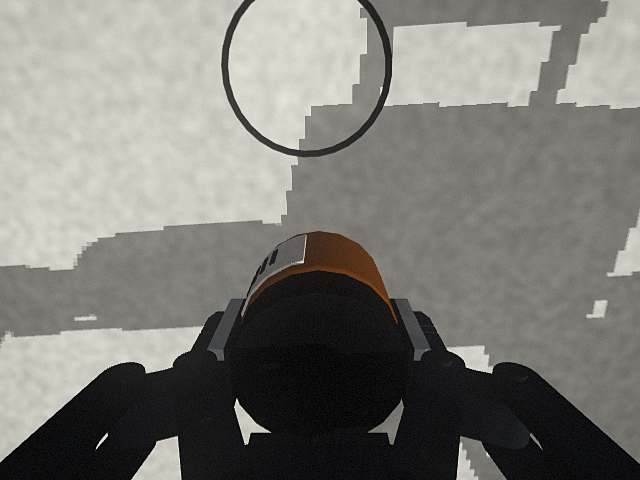

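```bash
python3 -m creep '[{"rx":0,"ry":0,"rz":8,"tx":30,"ty":-2,"tz":0,"hand":0.2},{"rx":0,"ry":0,"rz":16,"tx":60,"ty":-4,"tz":0,"hand":0.2},{"rx":0,"ry":0,"rz":24,"tx":85,"ty":-4.5,"tz":0,"hand":0.2},{"rx":0,"ry":0,"rz":32,"tx":95.5,"ty":-4.5,"tz":0,"hand":0.2},{"rx":0,"ry":0,"rz":40,"tx":95.5,"ty":-4.5,"tz":0,"hand":0.2},{"rx":0,"ry":0,"rz":47,"tx":95.5,"ty":-4.5,"tz":10,"hand":0.2},{"rx":0,"ry":0,"rz":47,"tx":95.5,"ty":-4.5,"tz":20,"hand":0.2},{"rx":0,"ry":0,"rz":47,"tx":95.5,"ty":-4.5,"tz":24,"hand":0.2}]'
python3 -c "
from h import *
s=bot.observe();print(s['position'],s['tool_rot'])"
python3 -m creep '[{"rx":0,"ry":0,"rz":0,"tx":0,"ty":0,"tz":1,"hand":0.2},{"rx":0,"ry":0,"rz":0,"tx":0,"ty":0,"tz":1,"hand":-0.6},{"rx":0,"ry":0,"rz":0,"tx":0,"ty":0,"tz":1,"hand":-1},{"rx":0,"ry":0,"rz":0,"tx":0,"ty":0,"tz":0,"hand":-1},{"rx":0,"ry":0,"rz":0,"tx":0,"ty":0,"tz":-20,"hand":-1},{"rx":0,"ry":0,"rz":0,"tx":0,"ty":0,"tz":-60,"hand":-1},{"rx":0,"ry":0,"rz":0,"tx":0,"ty":0,"tz":-110,"hand":-1},{"rx":0,"ry":0,"rz":0,"tx":0,"ty":0,"tz":-160,"hand":-1}]'
```

```text
clock: 7.35
position: [0.4695, -0.317, 0.0153]
tool_rot: [3.141, -0.0, 2.301]
force: [-5.1, 8.5, 43.4]
grip_width: 0.0546
[ 0.46946035 -0.31700296  0.01527294] [ 3.14110004e+00 -1.74932020e-04  2.30076543e+00]
clock: 8.15
position: [0.4686, -0.3172, 0.177]
tool_rot: [-3.141, -0.001, 2.297]
force: [1.0, -0.1, 0.5]
grip_width: 0.0857
```

```bash
python3 -m creep '[{"rx":0,"ry":0,"rz":-34,"tx":0,"ty":0,"tz":-70,"hand":-1},{"rx":0,"ry":0,"rz":-34,"tx":67,"ty":-61,"tz":-70,"hand":-1},{"rx":0,"ry":0,"rz":-34,"tx":67,"ty":-61,"tz":-70,"hand":-1},{"rx":0,"ry":0,"rz":-34,"tx":67,"ty":-61,"tz":-70,"hand":-1},{"rx":0,"ry":0,"rz":-34,"tx":67,"ty":-61,"tz":-70,"hand":-1},{"rx":0,"ry":0,"rz":-34,"tx":67,"ty":-61,"tz":-70,"hand":-1}]'
cat > e.py <<'E'
from h import *
import sys
p=shot("wrist",sys.argv[1]+".png"); print(bot.observe()["qpos"].round(2))
q=shot("scene",sys.argv[1]+"s.png")
u,v=proj(p,[.47,-.318,.03]); print(u,v); u,v=int(max(90,min(550,u))),int(max(80,min(400,v)))
I=cv2.resize(p["pixels"][v-80:v+80,u-90:u+90],None,fx=3.1,fy=3.1,interpolation=cv2.INTER_CUBIC);cv2.imwrite("pics/"+sys.argv[1]+"c.png",I)
C=np.array([.47,-.318])
for th in range(100,290,10):
    d=np.array([np.cos(np.radians(th)),np.sin(np.radians(th))])*.028
    print(th,[(proj(p,np.r_[C+d,z])-[u-90,v-80])*3.1//1 for z in(.037,.007)])
E
python3 e.py w5
```

```text
clock: 8.75
position: [0.3797, -0.3076, 0.2454]
tool_rot: [3.142, 0.001, 2.887]
force: [-0.2, 0.1, -0.4]
grip_width: 0.0853
[-0.08  0.39  0.84  1.96 -0.36  0.94  2.26]
330.5045592169765 286.97988667630256
100 [array([361., 227.]), array([353., 191.])]
110 [array([354., 214.]), array([346., 179.])]
120 [array([344., 203.]), array([337., 169.])]
130 [array([333., 194.]), array([326., 160.])]
140 [array([320., 187.]), array([314., 154.])]
150 [array([305., 182.]), array([301., 149.])]
160 [array([290., 179.]), array([287., 146.])]
170 [array([275., 179.]), array([272., 146.])]
180 [array([259., 182.]), array([258., 149.])]
190 [array([245., 186.]), array([245., 153.])]
200 [array([231., 193.]), array([232., 160.])]
210 [array([219., 203.]), array([221., 168.])]
220 [array([209., 213.]), array([212., 178.])]
230 [array([202., 226.]), array([205., 190.])]
240 [array([197., 239.]), array([200., 202.])]
250 [array([194., 252.]), array([197., 215.])]
260 [array([194., 266.]), array([198., 228.])]
270 [array([197., 280.]), array([200., 241.])]
280 [array([202., 292.]), array([205., 253.])]
```

View pics/w5c.png

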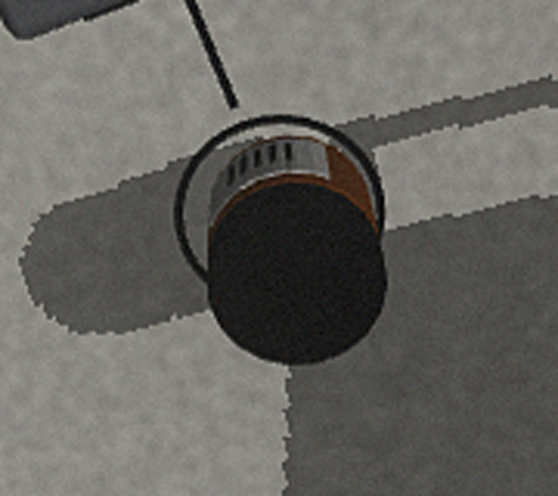

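View pics/w5.png

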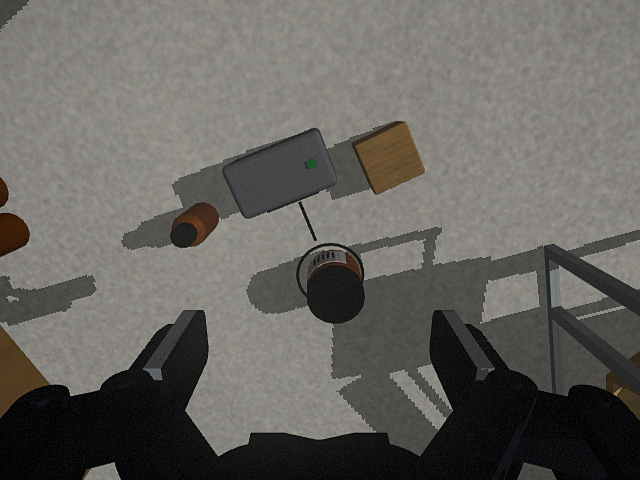

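```bash
python3 -m creep '[{"rx":0,"ry":0,"rz":0,"tx":0,"ty":0,"tz":-175,"hand":-1},{"rx":0,"ry":0,"rz":0,"tx":0,"ty":0,"tz":-175,"hand":-1},{"rx":0,"ry":0,"rz":0,"tx":0,"ty":0,"tz":-175,"hand":-1},{"rx":0,"ry":0,"rz":0,"tx":0,"ty":0,"tz":-175,"hand":-1},{"rx":0,"ry":0,"rz":-15,"tx":-41,"ty":319,"tz":-175,"hand":-1},{"rx":0,"ry":0,"rz":-15,"tx":-41,"ty":319,"tz":-175,"hand":-1},{"rx":0,"ry":0,"rz":-15,"tx":-41,"ty":319,"tz":-175,"hand":-1},{"rx":0,"ry":0,"rz":-15,"tx":-41,"ty":319,"tz":-175,"hand":-1}]'
python3 -c "
from h import *
print(bot.observe()['qpos'].round(2),totool([.5,-.01,.42]))"
```

```text
clock: 9.65
position: [0.4539, -0.1195, 0.4202]
tool_rot: [-3.141, -0.0, -3.133]
force: [1.2, -0.0, -0.1]
grip_width: 0.0852
[-0.57  0.12  0.79  1.73 -0.09  1.33  1.83] [-47.01069699 109.12830742   0.22228702]
```

```bash
python3 -m creep '[{"rx":0,"ry":0,"rz":0,"tx":-47,"ty":109,"tz":0,"hand":-1},{"rx":0,"ry":0,"rz":0,"tx":-47,"ty":109,"tz":0,"hand":-1},{"rx":0,"ry":0,"rz":0,"tx":-47,"ty":109,"tz":0,"hand":-1},{"rx":0,"ry":0,"rz":0,"tx":-47,"ty":109,"tz":0,"hand":-1},{"rx":0,"ry":0,"rz":0,"tx":-47,"ty":109,"tz":0,"hand":-1}]'
python3 -c "
from h import *
p=shot('wrist','w6.png');q=shot('scene');print(bot.observe()['position'],p['wc'].round(4).tolist())"
```

```text
clock: 10.15
position: [0.4992, -0.0128, 0.4199]
tool_rot: [-3.14, -0.001, -3.133]
force: [0.1, -0.7, -0.1]
grip_width: 0.0856
[ 0.49890221 -0.01358572  0.4202869 ] [[-0.01, 0.9516, 0.307, 0.4213], [0.9999, 0.01, 0.0015, -0.013], [-0.0017, 0.307, -0.9517, 0.5632], [0.0, 0.0, 0.0, 1.0]]
```

View pics/w6.png

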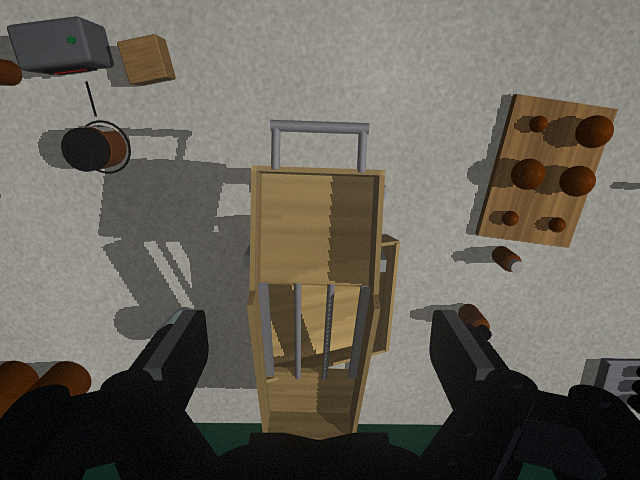

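```bash
cat > f.py <<'E'
from h import *
p=shot("wrist")
for n,(u,v),z in [("handleL",(271,126),.1925),("handleR",(368,127),.1925),("hingeL",(258,283),.19),("hingeR",(369,289),.19),("jar",(103,147),0),
 ("rackTL",(513,94),.012),("rackTR",(616,109),.012),("rackBL",(477,234),.012),("rackBR",(570,247),.012)]: print(n,atz(p,u,v,z).round(4))
for t,z in(("large1_center",.032),("small1_center",.021)):
  for d in viewer.outline_of(t,p):
    b=d["bbox"]
    u,v=(b[0]+b[2])/2,(b[1]+b[3])/2
    print(t,round(d["score"],2),np.round(b),atz(p,u,v,z).round(4)) if 1 else 0
q=shot("scene")
for t,z in(("large1_center",.032),("small1_center",.021)):
  for d in viewer.outline_of(t,q):
    b=d["bbox"]; u,v=(b[0]+b[2])/2,(b[1]+b[3])/2
    print(t,round(d["score"],2),np.round(b),atz(q,u,v,z).round(4)) if 1 else 0
E
python3 f.py
```

```text
handleL [ 0.4325 -0.0579  0.1925]
handleR [0.4326 0.0316 0.1925]
hingeL [ 0.5918 -0.0765  0.19  ]
hingeR [0.5976 0.0409 0.19  ]
jar [ 0.4693 -0.3206  0.    ]
rackTL [0.3942 0.2454 0.012 ]
rackTR [0.4119 0.3876 0.012 ]
rackBL [0.5903 0.2237 0.012 ]
rackBR [0.6096 0.3667 0.012 ]
large1_center 0.74 [575. 114. 611. 149.] [0.441  0.3493 0.032 ]
large1_center 0.69 [245. 122. 397. 439.] [ 0.6586 -0.0086  0.032 ]
large1_center 0.18 [250. 121. 381. 292.] [ 0.5456 -0.0172  0.032 ]
small1_center 0.81 [527. 114. 545. 132.] [0.4312 0.2785 0.021 ]
small1_center 0.41 [549. 217. 566. 230.] [0.571  0.3355 0.021 ]
large1_center 0.8 [480. 270. 498. 288.] [0.4391 0.3496 0.032 ]
large1_center 0.61 [478. 288. 494. 310.] [0.5061 0.3471 0.032 ]
small1_center 0.74 [208. 186. 258. 250.] [ 0.4043 -0.3065  0.021 ]
```

```bash
python3 -m creep '[{"rx":0,"ry":0,"rz":6.7,"tx":56,"ty":363,"tz":0,"hand":-0.45},{"rx":0,"ry":0,"rz":6.7,"tx":56,"ty":363,"tz":0,"hand":-0.45},{"rx":0,"ry":0,"rz":6.7,"tx":56,"ty":363,"tz":0,"hand":-0.45},{"rx":0,"ry":0,"rz":6.7,"tx":56,"ty":363,"tz":0,"hand":-0.45},{"rx":0,"ry":0,"rz":6.7,"tx":56,"ty":363,"tz":40,"hand":-0.45},{"rx":0,"ry":0,"rz":6.7,"tx":56,"ty":363,"tz":100,"hand":-0.45},{"rx":0,"ry":0,"rz":6.7,"tx":56,"ty":363,"tz":200,"hand":-0.45},{"rx":0,"ry":0,"rz":6.7,"tx":56,"ty":363,"tz":240,"hand":-0.45}]' 25
python3 -c "
from h import *
print(bot.observe()['qpos'].round(2),totool([.440,.349,.15]))"
```

```text
clock: 11.35
position: [0.4457, 0.3109, 0.2875]
tool_rot: [3.14, 0.001, 3.036]
force: [1.3, 1.2, -0.5]
grip_width: 0.062
[-1.11  0.37  0.52  1.77 -0.21  1.06  0.95] [  9.82237755  37.07297411 137.50912755]
```

```bash
python3 -m creep '[{"rx":0,"ry":0,"rz":0,"tx":10,"ty":37,"tz":0,"hand":-0.45},{"rx":0,"ry":0,"rz":0,"tx":10,"ty":37,"tz":50,"hand":-0.45},{"rx":0,"ry":0,"rz":0,"tx":10,"ty":37,"tz":100,"hand":-0.45},{"rx":0,"ry":0,"rz":0,"tx":10,"ty":37,"tz":137,"hand":-0.45},{"rx":0,"ry":0,"rz":0,"tx":10,"ty":37,"tz":137,"hand":-0.45},{"rx":0,"ry":0,"rz":0,"tx":10,"ty":37,"tz":137,"hand":-0.45}]'
cat > g.py <<'E'
from h import *
import sys
p=shot("wrist",sys.argv[1]+".png")
for t,z in(("large1_center",.032),("small1_center",.021)):
  for d in viewer.outline_of(t,p):
    m=cv2.moments(d["mask"].astype(np.uint8));
    if m["m00"]: u,v=m["m10"]/m["m00"],m["m01"]/m["m00"]; print(t,round(d["score"],2),np.round(d["bbox"]),round(u),round(v),atz(p,u,v,z).round(4))
s=bot.observe();print(s["position"].round(4),s["tool_rot"].round(3),s["qpos"].round(2))
E
python3 g.py w7
```

```text
clock: 11.95
position: [0.4408, 0.3468, 0.1526]
tool_rot: [-3.141, 0.0, 3.034]
force: [0.1, 0.4, -0.3]
grip_width: 0.062
large1_center 0.57 [292. 199. 352. 261.] 323 228 [0.4406 0.3504 0.032 ]
small1_center 0.79 [214. 206. 243. 236.] 228 222 [0.4317 0.2808 0.021 ]
[0.4411 0.3476 0.1538] [3.139e+00 2.000e-03 3.035e+00] [-1.08  0.56  0.44  1.86 -0.32  0.79  0.99]
```

View pics/w7.png

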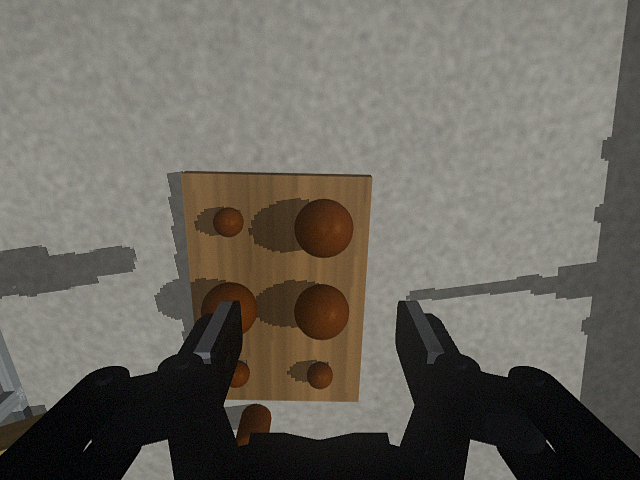

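```bash
python3 -m creep '[{"rx":0,"ry":0,"rz":0,"tx":0,"ty":2,"tz":45,"hand":-0.45},{"rx":0,"ry":0,"rz":0,"tx":0,"ty":2,"tz":90,"hand":-0.45},{"rx":0,"ry":0,"rz":0,"tx":0,"ty":2,"tz":120,"hand":-0.45},{"rx":0,"ry":0,"rz":0,"tx":0,"ty":2,"tz":135,"hand":-0.45},{"rx":0,"ry":0,"rz":0,"tx":0,"ty":2,"tz":135,"hand":-0.45},{"rx":0,"ry":0,"rz":0,"tx":0,"ty":2,"tz":135,"hand":0.3},{"rx":0,"ry":0,"rz":0,"tx":0,"ty":2,"tz":135,"hand":0.3},{"rx":0,"ry":0,"rz":0,"tx":0,"ty":2,"tz":135,"hand":0.3}]' 25
python3 -m creep '[{"rx":0,"ry":0,"rz":0,"tx":0,"ty":0,"tz":0,"hand":0.3},{"rx":0,"ry":0,"rz":0,"tx":0,"ty":0,"tz":-20,"hand":0.3},{"rx":0,"ry":0,"rz":0,"tx":0,"ty":0,"tz":-60,"hand":0.3},{"rx":0,"ry":0,"rz":0,"tx":0,"ty":0,"tz":-100,"hand":0.3},{"rx":0,"ry":0,"rz":0,"tx":0,"ty":0,"tz":-150,"hand":0.3},{"rx":0,"ry":0,"rz":0,"tx":0,"ty":0,"tz":-200,"hand":0.3},{"rx":0,"ry":0,"rz":0,"tx":0,"ty":0,"tz":-250,"hand":0.3},{"rx":0,"ry":0,"rz":0,"tx":0,"ty":0,"tz":-270,"hand":0.3}]'
python3 -c "
from h import *
print(bot.observe()['grip_width'],totool([.556,-.015,.28]))"
```

```text
clock: 12.9
position: [0.4414, 0.3497, 0.0185]
tool_rot: [3.139, 0.002, 3.035]
force: [-1.2, -0.2, 8.9]
grip_width: 0.0406
clock: 13.7
position: [0.4415, 0.3493, 0.2924]
tool_rot: [3.136, 0.004, 3.034]
force: [-0.3, 0.3, -2.0]
grip_width: 0.0402
0.04024222452666324 [-152.84657984 -349.97676602   10.98035391]
```

```bash
python3 -m creep '[{"rx":0,"ry":0,"rz":-6,"tx":-153,"ty":-350,"tz":0,"hand":0.3},{"rx":0,"ry":0,"rz":-6,"tx":-153,"ty":-350,"tz":0,"hand":0.3},{"rx":0,"ry":0,"rz":-6,"tx":-153,"ty":-350,"tz":0,"hand":0.3},{"rx":0,"ry":0,"rz":-6,"tx":-153,"ty":-350,"tz":0,"hand":0.3},{"rx":0,"ry":0,"rz":-6,"tx":-153,"ty":-350,"tz":0,"hand":0.3},{"rx":0,"ry":0,"rz":-6,"tx":-153,"ty":-350,"tz":0,"hand":0.3},{"rx":0,"ry":0,"rz":-6,"tx":-153,"ty":-350,"tz":0,"hand":0.3},{"rx":0,"ry":0,"rz":-6,"tx":-153,"ty":-350,"tz":0,"hand":0.3}]'
python3 -c "
from h import *
s=bot.observe();print(s['grip_width'],totool([.556,-.015,.28]),s['tool_rot'])"
```

```text
clock: 14.5
position: [0.5555, -0.0192, 0.288]
tool_rot: [-3.141, 0.002, 3.137]
force: [-0.1, -0.1, 0.2]
grip_width: 0.0405
0.04054986240985713 [-0.45147678  4.21811868  8.04087532] [-3.14141959e+00  1.89238266e-03  3.13672970e+00]
```

```bash
python3 -m creep '[{"rx":0,"ry":0,"rz":0,"tx":0,"ty":3,"tz":45,"hand":0.3},{"rx":0,"ry":0,"rz":0,"tx":0,"ty":3,"tz":75,"hand":0.3},{"rx":0,"ry":0,"rz":0,"tx":0,"ty":3,"tz":93,"hand":0.3},{"rx":0,"ry":0,"rz":0,"tx":0,"ty":3,"tz":93,"hand":0.3}]'
python3 -c "
from h import *
p=shot('wrist','w8.png')"
```

```text
clock: 14.9
position: [0.5542, -0.0124, 0.1927]
tool_rot: [-3.141, -0.002, 3.139]
force: [0.5, -0.4, -0.1]
grip_width: 0.04
```

View pics/w8.png

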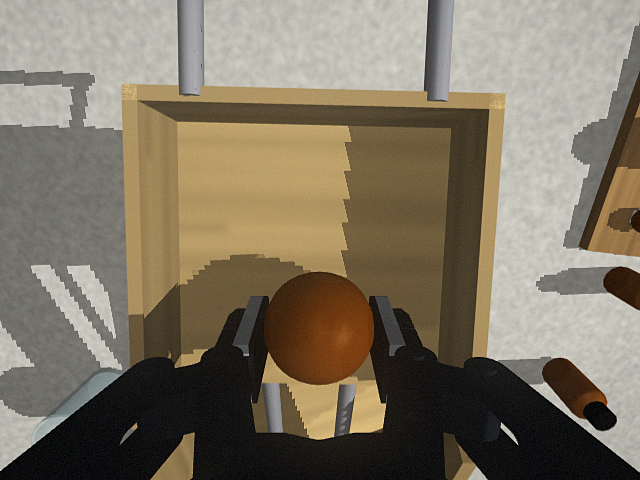

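```bash
python3 -c "
from h import *
p=shot('wrist')
for u,v,z in [(263,381,.19),(380,381,.19),(178,122,.167),(450,128,.167),(124,92,.205),(500,97,.205)]: print(u,v,atz(p,u,v,z).round(4))
print(proj(p,[.5916,-.013,.19]))"
```

```text
263 381 [ 0.5928 -0.0375  0.19  ]
380 381 [0.5929 0.0157 0.19  ]
178 122 [ 0.4805 -0.0714  0.167 ]
450 128 [0.483  0.0436 0.167 ]
124 92 [ 0.4705 -0.0745  0.205 ]
500 97 [0.4721 0.0462 0.205 ]
[316.92256807 378.70443042]
```

```bash
python3 -m creep '[{"rx":0,"ry":0,"rz":0,"tx":5,"ty":0,"tz":0,"hand":0.3},{"rx":0,"ry":0,"rz":0,"tx":5,"ty":0,"tz":1,"hand":0.3},{"rx":0,"ry":0,"rz":0,"tx":5,"ty":0,"tz":1,"hand":-0.1},{"rx":0,"ry":0,"rz":0,"tx":5,"ty":0,"tz":1,"hand":-0.3},{"rx":0,"ry":0,"rz":0,"tx":5,"ty":0,"tz":1,"hand":-0.3},{"rx":0,"ry":0,"rz":0,"tx":5,"ty":0,"tz":-40,"hand":-0.4},{"rx":0,"ry":0,"rz":0,"tx":5,"ty":0,"tz":-85,"hand":-0.45},{"rx":0,"ry":0,"rz":0,"tx":5,"ty":0,"tz":-100,"hand":-0.45}]'
python3 -c "
from h import *
p=shot('wrist','w9.png');print(totool([.506,.3435,.12]))"
```

```text
clock: 15.8
position: [0.5514, -0.0129, 0.2975]
tool_rot: [3.141, 0.004, 3.139]
force: [0.2, -0.3, -0.0]
grip_width: 0.062
[ 47.51529505 355.94384072 178.1137683 ]
```

View pics/w9.png

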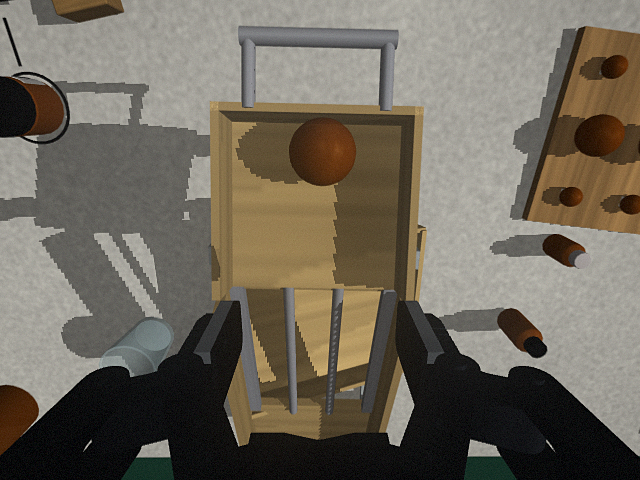

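```bash
python3 -m creep '[{"rx":0,"ry":0,"rz":6,"tx":48,"ty":356,"tz":0,"hand":-0.4},{"rx":0,"ry":0,"rz":6,"tx":48,"ty":356,"tz":0,"hand":-0.4},{"rx":0,"ry":0,"rz":6,"tx":48,"ty":356,"tz":0,"hand":-0.4},{"rx":0,"ry":0,"rz":6,"tx":48,"ty":356,"tz":0,"hand":-0.4},{"rx":0,"ry":0,"rz":6,"tx":48,"ty":356,"tz":0,"hand":-0.4},{"rx":0,"ry":0,"rz":6,"tx":48,"ty":356,"tz":0,"hand":-0.4},{"rx":0,"ry":0,"rz":6,"tx":48,"ty":356,"tz":50,"hand":-0.4},{"rx":0,"ry":0,"rz":6,"tx":48,"ty":356,"tz":150,"hand":-0.4}]'
python3 -m creep '[{"rx":0,"ry":0,"rz":0,"tx":0,"ty":0,"tz":50,"hand":-0.4},{"rx":0,"ry":0,"rz":0,"tx":0,"ty":0,"tz":50,"hand":-0.4},{"rx":0,"ry":0,"rz":0,"tx":0,"ty":0,"tz":50,"hand":-0.4}]'
python3 g.py w10; python3 -c "
from h import *
print(totool([.506,.3435,.017]))"
```

```text
clock: 16.65
position: [0.5039, 0.3374, 0.2121]
tool_rot: [3.137, 0.002, 3.04]
force: [0.9, 0.6, -1.5]
grip_width: 0.0602
clock: 16.95
position: [0.505, 0.331, 0.163]
tool_rot: [-3.141, -0.0, 3.034]
force: [0.4, -0.6, 0.4]
grip_width: 0.0597
small1_center 0.8 [220. 114. 252. 145.] 237 129 [0.4317 0.2807 0.021 ]
[0.5059 0.3318 0.1648] [3.139e+00 2.000e-03 3.034e+00] [-1.    0.62  0.48  1.74 -0.36  0.87  1.1 ]
[  1.46903916  11.23036185 147.83357931]
```

View pics/w10.png

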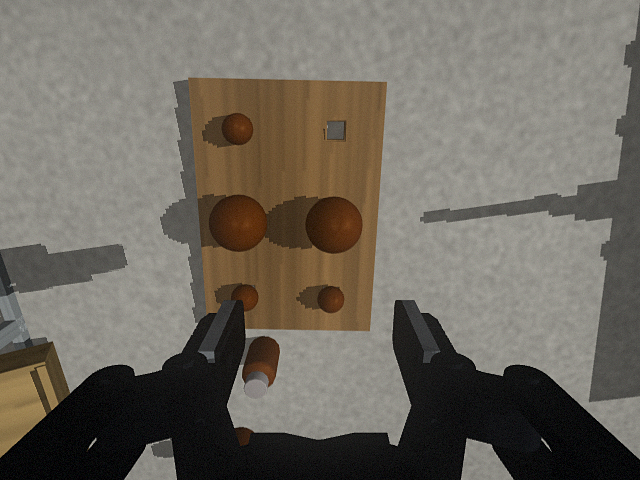

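```bash
python3 -c "
from h import *
p=shot('wrist')
for u,v,z in [(334,225,.032),(238,223,.032),(331,300,.021),(246,297,.021),(336,131,.006)]: print(atz(p,u,v,z).round(4))
print(totool(atz(p,334,225,.032)))"
python3 -m creep '[{"rx":0,"ry":0,"rz":0,"tx":0,"ty":12,"tz":30,"hand":-0.4},{"rx":0,"ry":0,"rz":0,"tx":0,"ty":12,"tz":70,"hand":-0.4},{"rx":0,"ry":0,"rz":0,"tx":0,"ty":12,"tz":110,"hand":-0.4},{"rx":0,"ry":0,"rz":0,"tx":0,"ty":12,"tz":130,"hand":-0.4},{"rx":0,"ry":0,"rz":0,"tx":0,"ty":12,"tz":147,"hand":-0.4},{"rx":0,"ry":0,"rz":0,"tx":0,"ty":12,"tz":147,"hand":0},{"rx":0,"ry":0,"rz":0,"tx":0,"ty":12,"tz":147,"hand":0.3},{"rx":0,"ry":0,"rz":0,"tx":0,"ty":12,"tz":147,"hand":0.3}]' 25
```

```text
[0.5084 0.3438 0.032 ]
[0.4992 0.2733 0.032 ]
[0.5752 0.3355 0.021 ]
[0.565  0.2664 0.021 ]
[0.4428 0.3525 0.006 ]
[ -1.10974839  11.72014898 132.61348937]
clock: 17.95
position: [0.5067, 0.344, 0.0167]
tool_rot: [3.14, 0.002, 3.035]
force: [0.2, -0.0, -2.0]
grip_width: 0.0405
```

```bash
python3 -m creep '[{"rx":0,"ry":0,"rz":0,"tx":0,"ty":0,"tz":-10,"hand":0.3},{"rx":0,"ry":0,"rz":0,"tx":0,"ty":0,"tz":-50,"hand":0.3},{"rx":0,"ry":0,"rz":0,"tx":0,"ty":0,"tz":-100,"hand":0.3},{"rx":0,"ry":0,"rz":0,"tx":0,"ty":0,"tz":-150,"hand":0.3},{"rx":0,"ry":0,"rz":0,"tx":0,"ty":0,"tz":-200,"hand":0.3},{"rx":0,"ry":0,"rz":0,"tx":0,"ty":0,"tz":-250,"hand":0.3},{"rx":0,"ry":0,"rz":-6,"tx":-81,"ty":-343,"tz":-273,"hand":0.3},{"rx":0,"ry":0,"rz":-6,"tx":-81,"ty":-343,"tz":-273,"hand":0.3}]'
python3 -c "
from h import *
s=bot.observe();print(s['grip_width'],totool([.551,-.008,.29]),s['tool_rot'])"
```

```text
clock: 18.75
position: [0.5183, 0.2442, 0.2743]
tool_rot: [3.139, 0.003, -3.137]
force: [2.5, -0.8, -1.9]
grip_width: 0.0405
0.040544935353599564 [ -31.64320416 -252.31788938  -16.185545  ] [ 3.13923725e+00  2.80955114e-03 -3.13725352e+00]
```

```bash
python3 -m creep '[{"rx":0,"ry":0,"rz":0,"tx":-32,"ty":-252,"tz":-16,"hand":0.3},{"rx":0,"ry":0,"rz":0,"tx":-32,"ty":-252,"tz":-16,"hand":0.3},{"rx":0,"ry":0,"rz":0,"tx":-32,"ty":-252,"tz":-16,"hand":0.3},{"rx":0,"ry":0,"rz":0,"tx":-32,"ty":-252,"tz":-16,"hand":0.3},{"rx":0,"ry":0,"rz":0,"tx":-32,"ty":-252,"tz":-16,"hand":0.3},{"rx":0,"ry":0,"rz":0,"tx":-32,"ty":-252,"tz":-16,"hand":0.3},{"rx":0,"ry":0,"rz":0,"tx":-32,"ty":-252,"tz":-16,"hand":0.3},{"rx":0,"ry":0,"rz":0,"tx":-32,"ty":-252,"tz":-16,"hand":0.3}]'
python3 -c "
from h import *
s=bot.observe();print(s['grip_width'],totool([.551,-.008,.194]),s['tool_rot'])"
```

```text
clock: 19.55
position: [0.5497, -0.0066, 0.2883]
tool_rot: [3.141, 0.0, 3.14]
force: [-0.7, -0.3, -1.1]
grip_width: 0.0405
0.04046234370863495 [-1.26742346 -1.46629965 94.2629486 ] [3.14076663e+00 4.96468515e-04 3.14027951e+00]
```

```bash
python3 -m creep '[{"rx":0,"ry":0,"rz":0,"tx":-1,"ty":-1,"tz":45,"hand":0.3},{"rx":0,"ry":0,"rz":0,"tx":-1,"ty":-1,"tz":75,"hand":0.3},{"rx":0,"ry":0,"rz":0,"tx":-1,"ty":-1,"tz":93,"hand":0.3},{"rx":0,"ry":0,"rz":0,"tx":-1,"ty":-1,"tz":93,"hand":0.3},{"rx":0,"ry":0,"rz":0,"tx":-1,"ty":-1,"tz":93,"hand":-0.1},{"rx":0,"ry":0,"rz":0,"tx":-1,"ty":-1,"tz":93,"hand":-0.3},{"rx":0,"ry":0,"rz":0,"tx":-1,"ty":-1,"tz":93,"hand":-0.3},{"rx":0,"ry":0,"rz":0,"tx":-1,"ty":-1,"tz":60,"hand":-0.3}]'
python3 -m creep '[{"rx":0,"ry":0,"rz":0,"tx":0,"ty":0,"tz":-40,"hand":-0.4},{"rx":0,"ry":0,"rz":0,"tx":0,"ty":0,"tz":-70,"hand":-0.4}]'
python3 -c "
from h import *
p=shot('wrist','w11.png');print(totool([.4985,.2735,.12]))"
```

```text
clock: 20.35
position: [0.5495, -0.0081, 0.2262]
tool_rot: [-3.141, -0.004, 3.14]
force: [0.4, 2.0, 0.7]
grip_width: 0.0554
clock: 20.55
position: [0.5511, -0.0088, 0.3005]
tool_rot: [3.141, 0.002, 3.139]
force: [-0.1, 1.4, -0.1]
grip_width: 0.0597
[ 56.09628355 282.1652665  184.48123469]
```

View pics/w11.png

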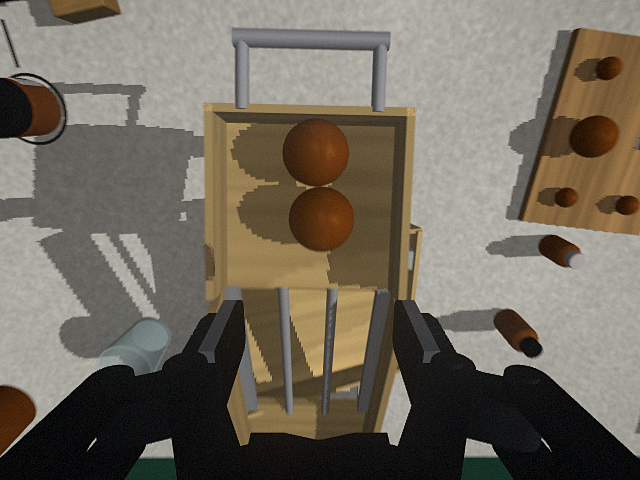

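```bash
python3 -m creep '[{"rx":0,"ry":0,"rz":6,"tx":56,"ty":282,"tz":0,"hand":-0.4},{"rx":0,"ry":0,"rz":6,"tx":56,"ty":282,"tz":0,"hand":-0.4},{"rx":0,"ry":0,"rz":6,"tx":56,"ty":282,"tz":0,"hand":-0.4},{"rx":0,"ry":0,"rz":6,"tx":56,"ty":282,"tz":0,"hand":-0.4},{"rx":0,"ry":0,"rz":6,"tx":56,"ty":282,"tz":0,"hand":-0.4},{"rx":0,"ry":0,"rz":6,"tx":56,"ty":282,"tz":0,"hand":-0.4},{"rx":0,"ry":0,"rz":6,"tx":56,"ty":282,"tz":50,"hand":-0.4},{"rx":0,"ry":0,"rz":6,"tx":56,"ty":282,"tz":100,"hand":-0.4}]'
python3 -m creep '[{"rx":0,"ry":0,"rz":0,"tx":0,"ty":0,"tz":50,"hand":-0.4},{"rx":0,"ry":0,"rz":0,"tx":0,"ty":0,"tz":60,"hand":-0.4}]'
python3 -c "
from h import *
p=shot('wrist','w12.png');s=bot.observe();print(s['tool_rot'],totool([.4985,.2735,.017])); shot('scene','sc12.png')"
```

```text
clock: 21.4
position: [0.4955, 0.2755, 0.1977]
tool_rot: [3.139, 0.003, 3.037]
force: [1.4, 0.4, -1.1]
grip_width: 0.0598
clock: 21.6
position: [0.4933, 0.2727, 0.1341]
tool_rot: [-3.138, -0.004, 3.035]
force: [-1.3, 0.7, 0.9]
grip_width: 0.0594
[-3.13854653e+00 -3.07987409e-03  3.03468760e+00] [ -4.52866701   1.46823313 118.34588457]
```

View pics/w12.png

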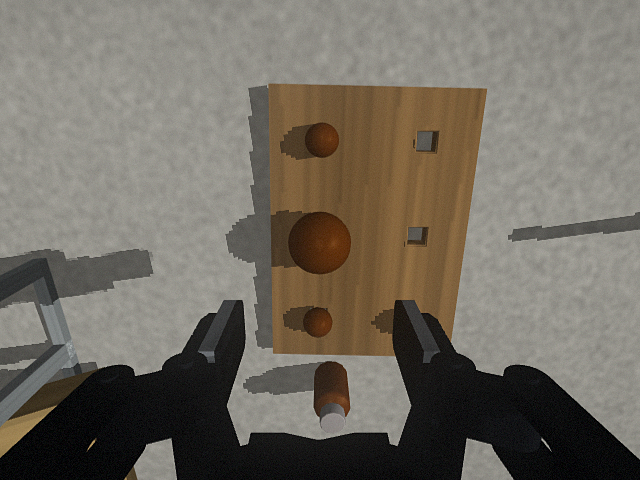

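View pics/sc12.png

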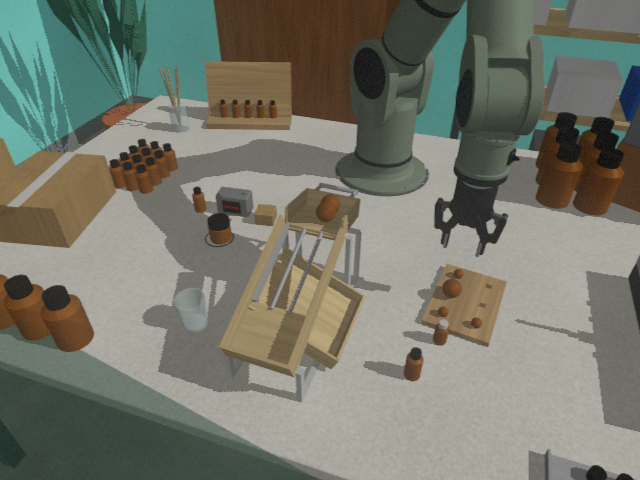

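```bash
python3 -c "
from h import *
p=shot('wrist')
X=atz(p,320,243,.032);print(X,totool([X[0],X[1],.017]))
for u,v in((322,140),(318,322)): print(atz(p,u,v,.021))"
```

```text
[0.50125    0.27389473 0.032     ] [ -4.82419319   0.69709994 122.31502304]
[0.4345253  0.28225091 0.021     ]
[0.56770751 0.26539748 0.021     ]
```

```bash
python3 -m creep '[{"rx":0,"ry":0,"rz":0,"tx":-4,"ty":1,"tz":30,"hand":-0.4},{"rx":0,"ry":0,"rz":0,"tx":-4,"ty":1,"tz":70,"hand":-0.4},{"rx":0,"ry":0,"rz":0,"tx":-4,"ty":1,"tz":100,"hand":-0.4},{"rx":0,"ry":0,"rz":0,"tx":-4,"ty":1,"tz":119,"hand":-0.4},{"rx":0,"ry":0,"rz":0,"tx":-4,"ty":1,"tz":119,"hand":-0.4},{"rx":0,"ry":0,"rz":0,"tx":-4,"ty":1,"tz":119,"hand":0.3},{"rx":0,"ry":0,"rz":0,"tx":-4,"ty":1,"tz":119,"hand":0.3},{"rx":0,"ry":0,"rz":0,"tx":-4,"ty":1,"tz":119,"hand":0.3}]' 25
python3 -m creep '[{"rx":0,"ry":0,"rz":0,"tx":0,"ty":0,"tz":0,"hand":0.3},{"rx":0,"ry":0,"rz":0,"tx":0,"ty":0,"tz":-40,"hand":0.3},{"rx":0,"ry":0,"rz":0,"tx":0,"ty":0,"tz":-90,"hand":0.3},{"rx":0,"ry":0,"rz":0,"tx":0,"ty":0,"tz":-140,"hand":0.3},{"rx":0,"ry":0,"rz":0,"tx":0,"ty":0,"tz":-190,"hand":0.3},{"rx":0,"ry":0,"rz":10,"tx":0,"ty":0,"tz":-240,"hand":0.3},{"rx":0,"ry":0,"rz":20,"tx":0,"ty":-40,"tz":-280,"hand":0.3},{"rx":0,"ry":0,"rz":28,"tx":0,"ty":-80,"tz":-280,"hand":0.3}]'
python3 -c "
from h import *
s=bot.observe();print(s['grip_width'],s['tool_rot'],totool([.532,-.047,.29]))"
```

```text
clock: 22.55
position: [0.501, 0.275, 0.0213]
tool_rot: [3.139, 0.003, 3.035]
force: [-0.7, -0.5, 6.7]
grip_width: 0.0404
clock: 23.35
position: [0.4922, 0.195, 0.3041]
tool_rot: [3.134, 0.002, 2.581]
force: [1.3, -0.0, -1.8]
grip_width: 0.0405
0.04051163598327709 [3.13391826e+00 2.23343226e-03 2.58086964e+00] [-162.38904599 -183.9002561    13.01619024]
```

```bash
python3 -m creep '[{"rx":0,"ry":0,"rz":58,"tx":-162,"ty":-184,"tz":0,"hand":0.3},{"rx":0,"ry":0,"rz":58,"tx":-162,"ty":-184,"tz":0,"hand":0.3},{"rx":0,"ry":0,"rz":58,"tx":-162,"ty":-184,"tz":0,"hand":0.3},{"rx":0,"ry":0,"rz":58,"tx":-162,"ty":-184,"tz":0,"hand":0.3},{"rx":0,"ry":0,"rz":58,"tx":-162,"ty":-184,"tz":0,"hand":0.3},{"rx":0,"ry":0,"rz":58,"tx":-162,"ty":-184,"tz":0,"hand":0.3},{"rx":0,"ry":0,"rz":58,"tx":-162,"ty":-184,"tz":0,"hand":0.3},{"rx":0,"ry":0,"rz":58,"tx":-162,"ty":-184,"tz":0,"hand":0.3}]'
python3 -c "
from h import *
s=bot.observe();print(s['grip_width'],s['tool_rot'],totool([.532,-.047,.193]));p=shot('wrist','w13.png')
for u,v in((0,0),):pass"
```

```text
clock: 24.15
position: [0.5312, -0.0475, 0.3]
tool_rot: [3.14, -0.001, 1.57]
force: [-0.4, 0.2, -1.3]
grip_width: 0.0408
0.04078187348970205 [ 3.14017064e+00 -9.19352613e-04  1.56972794e+00] [  0.38187712   0.63461047 106.99567774]
```

View pics/w13.png

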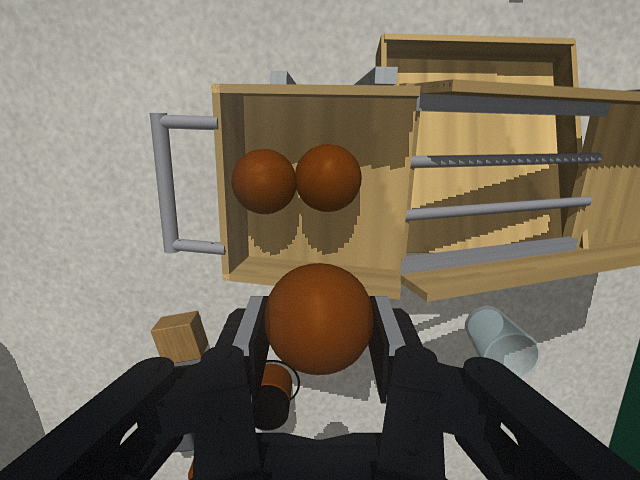

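```bash
python3 -c "
from h import *
p=shot('wrist')
for u,v,z in((264,181,.193),(328,178,.2),(228,273,.2),(216,90,.2),(400,285,.225)):print(atz(p,u,v,z).round(4))"
```

```text
[ 0.4968 -0.01    0.193 ]
[ 0.5381 -0.0067  0.2   ]
[ 0.471  -0.0717  0.2   ]
[0.4717 0.0446 0.2   ]
[ 0.5827 -0.0685  0.225 ]
```

```bash
python3 -m creep '[{"rx":0,"ry":0,"rz":0,"tx":-1,"ty":4,"tz":40,"hand":0.3},{"rx":0,"ry":0,"rz":0,"tx":-1,"ty":4,"tz":70,"hand":0.3},{"rx":0,"ry":0,"rz":0,"tx":-1,"ty":4,"tz":90,"hand":0.3},{"rx":0,"ry":0,"rz":0,"tx":-1,"ty":4,"tz":106,"hand":0.3},{"rx":0,"ry":0,"rz":0,"tx":-1,"ty":4,"tz":106,"hand":0.3},{"rx":0,"ry":0,"rz":0,"tx":-1,"ty":4,"tz":106,"hand":-0.1},{"rx":0,"ry":0,"rz":0,"tx":-1,"ty":4,"tz":106,"hand":-0.15},{"rx":0,"ry":0,"rz":0,"tx":-1,"ty":4,"tz":106,"hand":-0.15}]'
python3 -m creep '[{"rx":0,"ry":0,"rz":0,"tx":0,"ty":0,"tz":-40,"hand":-0.15},{"rx":0,"ry":0,"rz":0,"tx":0,"ty":0,"tz":-90,"hand":-0.15},{"rx":0,"ry":0,"rz":0,"tx":0,"ty":0,"tz":-130,"hand":-0.15}]'
python3 -c "
from h import *
p=shot('wrist','w14.png');print(totool([.434,.281,.16]))"
```

```text
clock: 25.05
position: [0.5356, -0.0481, 0.1936]
tool_rot: [3.14, -0.0, 1.573]
force: [0.0, -0.3, 0.6]
grip_width: 0.0491
clock: 25.35
position: [0.5352, -0.0487, 0.3256]
tool_rot: [3.14, 0.0, 1.572]
force: [0.4, 0.3, -0.0]
grip_width: 0.0487
[ 330.5794213  -103.86398104  170.02961705]
```

View pics/w14.png

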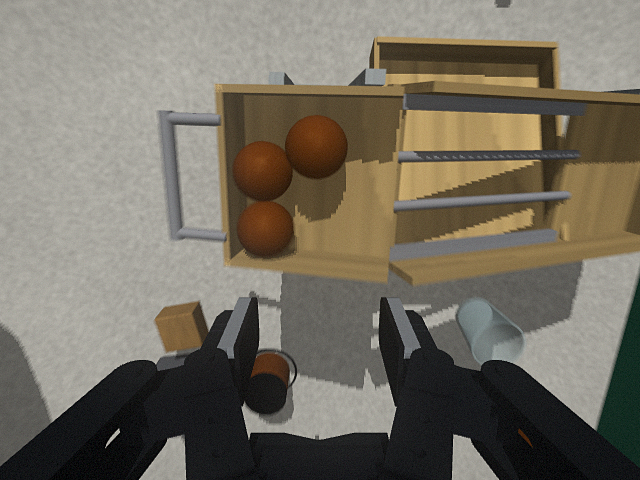

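```bash
python3 -m creep '[{"rx":0,"ry":0,"rz":0,"tx":330,"ty":-104,"tz":0,"hand":-0.15},{"rx":0,"ry":0,"rz":0,"tx":330,"ty":-104,"tz":0,"hand":-0.15},{"rx":0,"ry":0,"rz":0,"tx":330,"ty":-104,"tz":0,"hand":-0.15},{"rx":0,"ry":0,"rz":0,"tx":330,"ty":-104,"tz":0,"hand":-0.15},{"rx":0,"ry":0,"rz":0,"tx":330,"ty":-104,"tz":0,"hand":-0.15},{"rx":0,"ry":0,"rz":0,"tx":330,"ty":-104,"tz":20,"hand":-0.15},{"rx":0,"ry":0,"rz":0,"tx":330,"ty":-104,"tz":200,"hand":-0.15},{"rx":0,"ry":0,"rz":0,"tx":330,"ty":-104,"tz":200,"hand":-0.15}]'
python3 -m creep '[{"rx":0,"ry":0,"rz":0,"tx":0,"ty":0,"tz":50,"hand":-0.15},{"rx":0,"ry":0,"rz":0,"tx":0,"ty":0,"tz":80,"hand":-0.15},{"rx":0,"ry":0,"rz":0,"tx":0,"ty":0,"tz":80,"hand":-0.15}]'
python3 g.py w15; python3 -c "
from h import *
print(totool([.433,.281,.014]))"
```

```text
clock: 26.2
position: [0.4371, 0.262, 0.2147]
tool_rot: [3.14, -0.002, 1.576]
force: [1.1, 1.1, 0.3]
grip_width: 0.049
clock: 26.5
position: [0.4363, 0.2588, 0.1331]
tool_rot: [-3.138, 0.003, 1.573]
force: [-0.6, -0.1, 0.6]
grip_width: 0.0487
small1_center 0.97 [294. 187. 325. 215.] 311 202 [0.4315 0.2808 0.021 ]
[0.4386 0.2599 0.1372] [ 3.140e+00 -1.000e-03  1.572e+00] [-1.25  0.65  0.85  2.02 -0.69  0.79  0.02]
[ 20.94783702  -5.7347124  123.20038508]
```

View pics/w15.png

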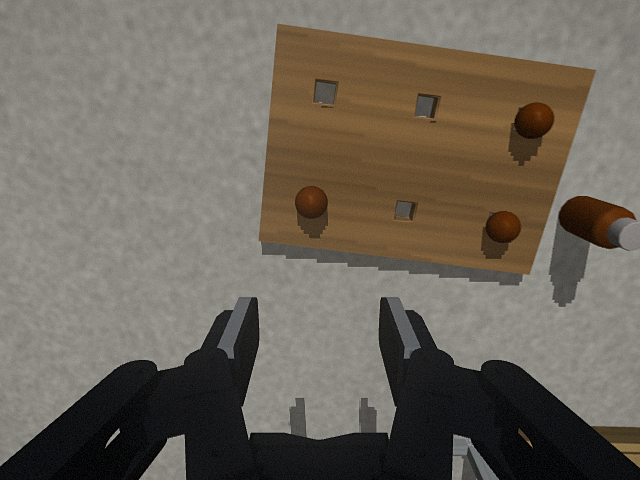

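```bash
python3 -m creep '[{"rx":0,"ry":0,"rz":0,"tx":21,"ty":-6,"tz":30,"hand":-0.15},{"rx":0,"ry":0,"rz":0,"tx":21,"ty":-6,"tz":70,"hand":-0.15},{"rx":0,"ry":0,"rz":0,"tx":21,"ty":-6,"tz":105,"hand":-0.15},{"rx":0,"ry":0,"rz":0,"tx":21,"ty":-6,"tz":120,"hand":-0.15},{"rx":0,"ry":0,"rz":0,"tx":21,"ty":-6,"tz":120,"hand":0.2},{"rx":0,"ry":0,"rz":0,"tx":21,"ty":-6,"tz":120,"hand":0.7},{"rx":0,"ry":0,"rz":0,"tx":21,"ty":-6,"tz":120,"hand":0.7},{"rx":0,"ry":0,"rz":0,"tx":21,"ty":-6,"tz":120,"hand":0.7}]' 20
python3 -m creep '[{"rx":0,"ry":0,"rz":0,"tx":0,"ty":0,"tz":0,"hand":0.7},{"rx":0,"ry":0,"rz":0,"tx":0,"ty":0,"tz":-30,"hand":0.7},{"rx":0,"ry":0,"rz":0,"tx":0,"ty":0,"tz":-80,"hand":0.7},{"rx":0,"ry":0,"rz":0,"tx":0,"ty":0,"tz":-130,"hand":0.7},{"rx":0,"ry":0,"rz":0,"tx":0,"ty":0,"tz":-180,"hand":0.7},{"rx":0,"ry":0,"rz":0,"tx":0,"ty":0,"tz":-230,"hand":0.7},{"rx":0,"ry":0,"rz":0,"tx":0,"ty":0,"tz":-275,"hand":0.7}]'
python3 -c "
from h import *
p=shot('wrist','w16.png');print(bot.observe()['grip_width'],totool([.548,-.042,.29]))"
```

```text
clock: 27.45
position: [0.4321, 0.2815, 0.0174]
tool_rot: [3.14, -0.002, 1.573]
force: [-3.2, -1.0, 6.7]
grip_width: 0.0201
clock: 28.15
position: [0.4316, 0.28, 0.2945]
tool_rot: [3.14, -0.002, 1.571]
force: [1.0, 1.2, 0.2]
grip_width: 0.0198
0.02009709805989212 [-322.36953749  114.06238176    8.80985946]
```

View pics/w16.png

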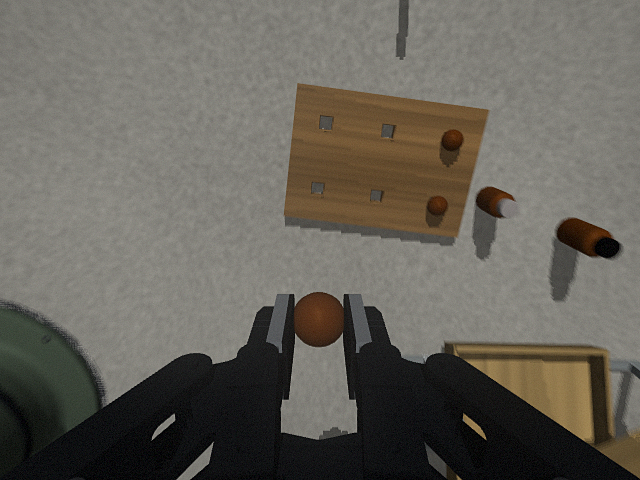

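```bash
python3 -m creep '[{"rx":0,"ry":0,"rz":0,"tx":-322,"ty":119,"tz":0,"hand":0.7},{"rx":0,"ry":0,"rz":0,"tx":-322,"ty":119,"tz":0,"hand":0.7},{"rx":0,"ry":0,"rz":0,"tx":-322,"ty":119,"tz":0,"hand":0.7},{"rx":0,"ry":0,"rz":0,"tx":-322,"ty":119,"tz":0,"hand":0.7},{"rx":0,"ry":0,"rz":0,"tx":-322,"ty":119,"tz":0,"hand":0.7},{"rx":0,"ry":0,"rz":0,"tx":-322,"ty":119,"tz":0,"hand":0.7},{"rx":0,"ry":0,"rz":0,"tx":-322,"ty":119,"tz":0,"hand":0.7},{"rx":0,"ry":0,"rz":0,"tx":-322,"ty":119,"tz":0,"hand":0.7}]'
python3 -c "
from h import *
print(bot.observe()['grip_width'],totool([.553,-.042,.194]));shot('wrist','w17.png')"
```

```text
clock: 29.0
position: [0.5515, -0.0482, 0.2926]
tool_rot: [3.138, 0.002, 1.564]
force: [-0.8, 0.3, -0.4]
grip_width: 0.0201
0.020138383224946963 [ 6.34872395  1.11451963 98.6210053 ]
```

View pics/w17.png

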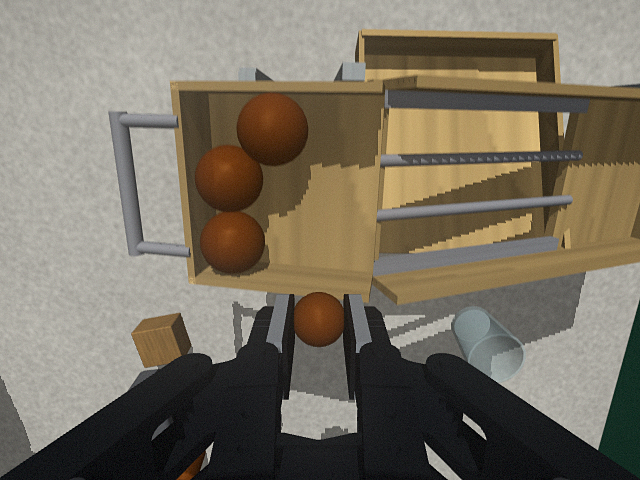

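```bash
python3 -m creep '[{"rx":0,"ry":0,"rz":0,"tx":5,"ty":1,"tz":40,"hand":0.7},{"rx":0,"ry":0,"rz":0,"tx":5,"ty":1,"tz":75,"hand":0.7},{"rx":0,"ry":0,"rz":0,"tx":5,"ty":1,"tz":98,"hand":0.7},{"rx":0,"ry":0,"rz":0,"tx":5,"ty":1,"tz":98,"hand":0.7},{"rx":0,"ry":0,"rz":0,"tx":5,"ty":1,"tz":98,"hand":0.2},{"rx":0,"ry":0,"rz":0,"tx":5,"ty":1,"tz":98,"hand":0.2},{"rx":0,"ry":0,"rz":0,"tx":5,"ty":1,"tz":55,"hand":0.2},{"rx":0,"ry":0,"rz":0,"tx":5,"ty":1,"tz":0,"hand":0.1}]'
python3 -c "
from h import *
print(bot.observe()['grip_width'],totool([.568,.266,.13]));shot('wrist','w18.png')"
```

```text
clock: 29.85
position: [0.5515, -0.0361, 0.2871]
tool_rot: [-3.14, 0.001, 1.572]
force: [1.3, -0.2, -0.1]
grip_width: 0.0386
0.03855150078808859 [302.20959761  17.07515459 156.91228501]
```

View pics/w18.png

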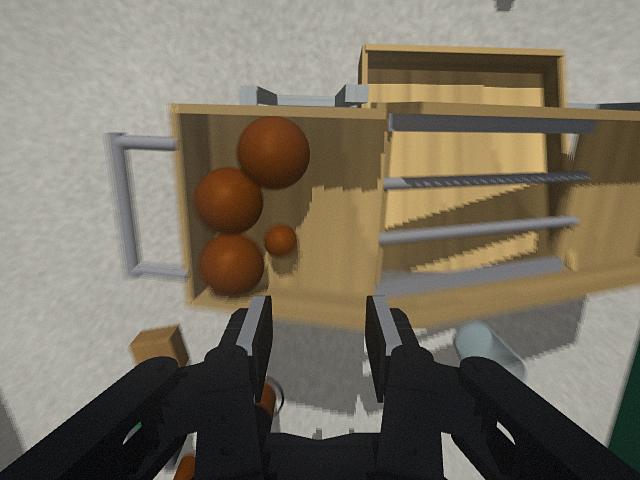

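```bash
python3 -m creep '[{"rx":0,"ry":0,"rz":-84,"tx":302,"ty":17,"tz":0,"hand":0},{"rx":0,"ry":0,"rz":-84,"tx":302,"ty":17,"tz":0,"hand":0},{"rx":0,"ry":0,"rz":-84,"tx":302,"ty":17,"tz":0,"hand":0},{"rx":0,"ry":0,"rz":-84,"tx":302,"ty":17,"tz":0,"hand":0},{"rx":0,"ry":0,"rz":-84,"tx":302,"ty":17,"tz":0,"hand":0},{"rx":0,"ry":0,"rz":-84,"tx":302,"ty":17,"tz":0,"hand":0},{"rx":0,"ry":0,"rz":-84,"tx":302,"ty":17,"tz":0,"hand":0},{"rx":0,"ry":0,"rz":-84,"tx":302,"ty":17,"tz":40,"hand":0}]'
python3 -c "
from h import *
s=bot.observe();print(s['tool_rot'],totool([.567,.2655,.13]))"
```

```text
clock: 30.7
position: [0.5707, 0.2686, 0.25]
tool_rot: [3.135, 0.006, 2.781]
force: [2.2, -0.9, -0.1]
grip_width: 0.0427
[3.13518113 0.0058173  2.7814239 ] [  3.08068054  -4.97391873 119.94707666]
```

```bash
python3 -m creep '[{"rx":0,"ry":0,"rz":-15,"tx":3,"ty":-4,"tz":40,"hand":0},{"rx":0,"ry":0,"rz":-15,"tx":3,"ty":-4,"tz":80,"hand":0},{"rx":0,"ry":0,"rz":-15,"tx":3,"ty":-4,"tz":110,"hand":0},{"rx":0,"ry":0,"rz":-15,"tx":3,"ty":-4,"tz":110,"hand":0}]'
python3 g.py w19;  python3 -c "
from h import *
print(totool([.567,.2655,.016]))"
```

```text
clock: 31.1
position: [0.5631, 0.2628, 0.1335]
tool_rot: [-3.139, -0.003, 3.034]
force: [-0.6, -0.7, 1.2]
grip_width: 0.0428
[0.5655 0.2636 0.1377] [3.140e+00 2.000e-03 3.034e+00] [-0.84  0.68  0.47  1.71 -0.39  0.85  1.27]
[ -1.04239593   1.9269378  121.73423746]
```

View pics/w19.png

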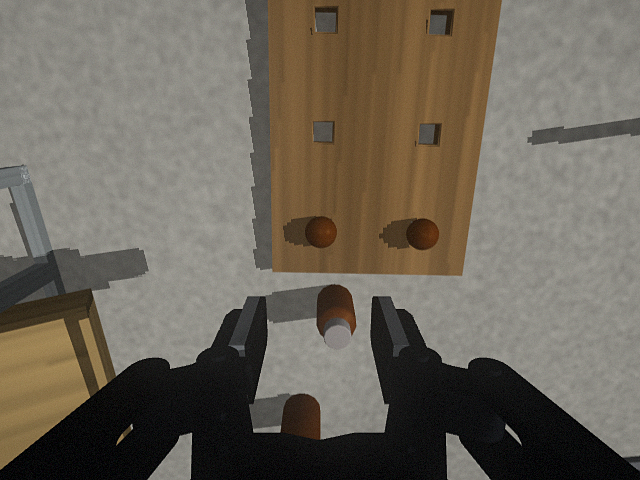

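```bash
python3 -c "
from h import *
p=shot('wrist');X=atz(p,321,232,.021);print(X,totool(X),atz(p,423,234,.021),atz(p,338,335,.055))"
```

```text
[0.56735312 0.26562212 0.021     ] [ -1.37136158   1.92655466 116.82503912] [0.57647443 0.33685476 0.021     ] [0.62975355 0.2702612  0.055     ]
```

```bash
python3 -m creep '[{"rx":0,"ry":0,"rz":0,"tx":-1,"ty":1,"tz":30,"hand":0},{"rx":0,"ry":0,"rz":0,"tx":-1,"ty":1,"tz":70,"hand":0},{"rx":0,"ry":0,"rz":0,"tx":-1,"ty":1,"tz":105,"hand":0},{"rx":0,"ry":0,"rz":0,"tx":-1,"ty":1,"tz":120,"hand":0},{"rx":0,"ry":0,"rz":0,"tx":-1,"ty":1,"tz":120,"hand":0.2},{"rx":0,"ry":0,"rz":0,"tx":-1,"ty":1,"tz":120,"hand":0.7},{"rx":0,"ry":0,"rz":0,"tx":-1,"ty":1,"tz":120,"hand":0.7},{"rx":0,"ry":0,"rz":0,"tx":-1,"ty":1,"tz":120,"hand":0.7}]' 20
python3 -m creep '[{"rx":0,"ry":0,"rz":0,"tx":0,"ty":0,"tz":0,"hand":0.7},{"rx":0,"ry":0,"rz":0,"tx":0,"ty":0,"tz":-30,"hand":0.7},{"rx":0,"ry":0,"rz":0,"tx":0,"ty":0,"tz":-80,"hand":0.7},{"rx":0,"ry":0,"rz":0,"tx":0,"ty":0,"tz":-130,"hand":0.7},{"rx":0,"ry":0,"rz":0,"tx":0,"ty":0,"tz":-180,"hand":0.7},{"rx":0,"ry":0,"rz":0,"tx":0,"ty":0,"tz":-230,"hand":0.7},{"rx":0,"ry":0,"rz":0,"tx":0,"ty":0,"tz":-275,"hand":0.7}]'
python3 -c "
from h import *
print(bot.observe()['grip_width'],totool([.553,-.005,.29]))"
```

```text
clock: 32.1
position: [0.5666, 0.2645, 0.0172]
tool_rot: [3.14, 0.002, 3.034]
force: [-0.1, -0.4, 6.8]
grip_width: 0.0197
clock: 32.8
position: [0.5654, 0.264, 0.2941]
tool_rot: [3.14, 0.002, 3.034]
force: [0.3, 0.3, -0.7]
grip_width: 0.0201
0.020129581805725515 [ -16.58724033 -268.75961723    3.71234575]
```

```bash
python3 -m creep '[{"rx":0,"ry":0,"rz":-6,"tx":-30,"ty":-274,"tz":0,"hand":0.7},{"rx":0,"ry":0,"rz":-6,"tx":-30,"ty":-274,"tz":0,"hand":0.7},{"rx":0,"ry":0,"rz":-6,"tx":-30,"ty":-274,"tz":0,"hand":0.7},{"rx":0,"ry":0,"rz":-6,"tx":-30,"ty":-274,"tz":0,"hand":0.7},{"rx":0,"ry":0,"rz":-6,"tx":-30,"ty":-274,"tz":0,"hand":0.7},{"rx":0,"ry":0,"rz":-6,"tx":-30,"ty":-274,"tz":0,"hand":0.7},{"rx":0,"ry":0,"rz":-6,"tx":-30,"ty":-274,"tz":0,"hand":0.7}]'
python3 -c "
from h import *
print(bot.observe()['grip_width'],totool([.566,-.012,.196]));shot('wrist','w20.png')"
```

```text
clock: 33.5
position: [0.5656, -0.0159, 0.2917]
tool_rot: [-3.141, 0.002, 3.133]
force: [0.1, 0.2, 0.5]
grip_width: 0.02
0.020044718919549263 [-0.18399791  3.92269227 95.7388762 ]
```

View pics/w20.png

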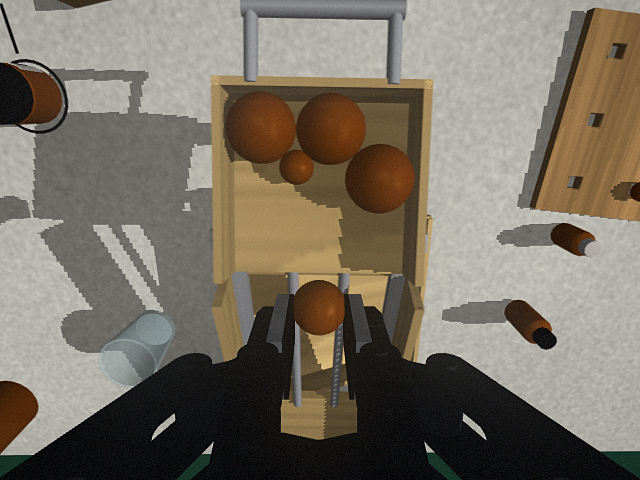

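```bash
python3 -m creep '[{"rx":0,"ry":0,"rz":0,"tx":6,"ty":0,"tz":40,"hand":0.7},{"rx":0,"ry":0,"rz":0,"tx":6,"ty":0,"tz":75,"hand":0.7},{"rx":0,"ry":0,"rz":0,"tx":6,"ty":0,"tz":97,"hand":0.7},{"rx":0,"ry":0,"rz":0,"tx":6,"ty":0,"tz":97,"hand":0.7},{"rx":0,"ry":0,"rz":0,"tx":6,"ty":0,"tz":97,"hand":0.2},{"rx":0,"ry":0,"rz":0,"tx":6,"ty":0,"tz":97,"hand":0.2},{"rx":0,"ry":0,"rz":0,"tx":6,"ty":0,"tz":55,"hand":0.2},{"rx":0,"ry":0,"rz":0,"tx":6,"ty":0,"tz":0,"hand":0.1}]'
python3 -c "
from h import *
print(bot.observe()['grip_width'],totool([.5755,.336,.13]));shot('wrist','w21.png')"
```

```text
clock: 34.35
position: [0.5594, -0.0114, 0.2868]
tool_rot: [-3.141, -0.002, 3.139]
force: [1.3, 1.4, 0.8]
grip_width: 0.0386
0.03859277494000386 [-15.42911157 347.532609   156.616564  ]
```

View pics/w21.png

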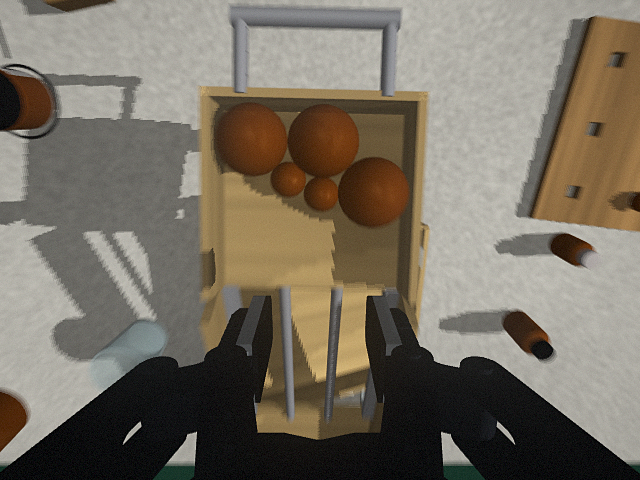

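```bash
python3 -m creep '[{"rx":0,"ry":0,"rz":6,"tx":-15,"ty":347,"tz":0,"hand":0},{"rx":0,"ry":0,"rz":6,"tx":-15,"ty":347,"tz":0,"hand":0},{"rx":0,"ry":0,"rz":6,"tx":-15,"ty":347,"tz":0,"hand":0},{"rx":0,"ry":0,"rz":6,"tx":-15,"ty":347,"tz":0,"hand":0},{"rx":0,"ry":0,"rz":6,"tx":-15,"ty":347,"tz":0,"hand":0},{"rx":0,"ry":0,"rz":6,"tx":-15,"ty":347,"tz":0,"hand":0},{"rx":0,"ry":0,"rz":6,"tx":-15,"ty":347,"tz":20,"hand":0},{"rx":0,"ry":0,"rz":6,"tx":-15,"ty":347,"tz":60,"hand":0}]'
python3 -m creep '[{"rx":0,"ry":0,"rz":0,"tx":0,"ty":0,"tz":50,"hand":0},{"rx":0,"ry":0,"rz":0,"tx":0,"ty":0,"tz":90,"hand":0},{"rx":0,"ry":0,"rz":0,"tx":0,"ty":0,"tz":90,"hand":0},{"rx":0,"ry":0,"rz":0,"tx":0,"ty":0,"tz":90,"hand":0}]'
python3 g.py w22;  python3 -c "
from h import *
print(totool([.5745,.336,.016]))"
```

```text
clock: 35.2
position: [0.5757, 0.3437, 0.2274]
tool_rot: [3.135, 0.004, 3.042]
force: [0.5, 0.4, -1.9]
grip_width: 0.0429
clock: 35.6
position: [0.5765, 0.3358, 0.1374]
tool_rot: [3.141, 0.001, 3.034]
force: [0.8, 0.0, 1.8]
grip_width: 0.0427
[0.5771 0.3361 0.1384] [3.139e+00 3.000e-03 3.034e+00] [-0.91  0.74  0.48  1.58 -0.41  0.92  1.17]
[  2.92188107  -0.72503359 122.38472737]
```

View pics/w22.png

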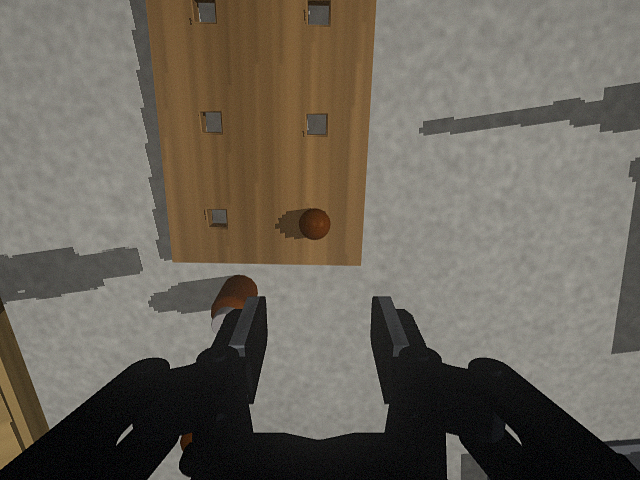

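```bash
python3 -m creep '[{"rx":0,"ry":0,"rz":0,"tx":2,"ty":-1,"tz":30,"hand":0},{"rx":0,"ry":0,"rz":0,"tx":2,"ty":-1,"tz":70,"hand":0},{"rx":0,"ry":0,"rz":0,"tx":2,"ty":-1,"tz":105,"hand":0},{"rx":0,"ry":0,"rz":0,"tx":2,"ty":-1,"tz":121,"hand":0},{"rx":0,"ry":0,"rz":0,"tx":2,"ty":-1,"tz":121,"hand":0.2},{"rx":0,"ry":0,"rz":0,"tx":2,"ty":-1,"tz":121,"hand":0.7},{"rx":0,"ry":0,"rz":0,"tx":2,"ty":-1,"tz":121,"hand":0.7},{"rx":0,"ry":0,"rz":0,"tx":2,"ty":-1,"tz":121,"hand":0.7}]' 20
python3 -m creep '[{"rx":0,"ry":0,"rz":0,"tx":0,"ty":0,"tz":0,"hand":0.7},{"rx":0,"ry":0,"rz":0,"tx":0,"ty":0,"tz":-30,"hand":0.7},{"rx":0,"ry":0,"rz":0,"tx":0,"ty":0,"tz":-80,"hand":0.7},{"rx":0,"ry":0,"rz":0,"tx":0,"ty":0,"tz":-130,"hand":0.7},{"rx":0,"ry":0,"rz":0,"tx":0,"ty":0,"tz":-180,"hand":0.7},{"rx":0,"ry":0,"rz":0,"tx":0,"ty":0,"tz":-230,"hand":0.7},{"rx":0,"ry":0,"rz":0,"tx":0,"ty":0,"tz":-275,"hand":0.7}]'
python3 -c "
from h import *
print(bot.observe()['grip_width'],totool([.56,-.04,.29]))"
```

```text
clock: 36.55
position: [0.5751, 0.3348, 0.0167]
tool_rot: [3.14, 0.003, 3.034]
force: [0.6, -3.7, 7.8]
grip_width: 0.02
clock: 37.25
position: [0.5738, 0.3347, 0.2939]
tool_rot: [3.139, 0.002, 3.034]
force: [0.4, 0.1, -0.5]
grip_width: 0.0205
0.020452363926134285 [ -26.45175094 -374.06786425    3.01432019]
```

```bash
python3 -m creep '[{"rx":0,"ry":0,"rz":-6,"tx":-24,"ty":-362,"tz":0,"hand":0.7},{"rx":0,"ry":0,"rz":-6,"tx":-24,"ty":-362,"tz":0,"hand":0.7},{"rx":0,"ry":0,"rz":-6,"tx":-24,"ty":-362,"tz":0,"hand":0.7},{"rx":0,"ry":0,"rz":-6,"tx":-24,"ty":-362,"tz":0,"hand":0.7},{"rx":0,"ry":0,"rz":-6,"tx":-24,"ty":-362,"tz":0,"hand":0.7},{"rx":0,"ry":0,"rz":-6,"tx":-24,"ty":-362,"tz":0,"hand":0.7},{"rx":0,"ry":0,"rz":-6,"tx":-24,"ty":-362,"tz":0,"hand":0.7},{"rx":0,"ry":0,"rz":-6,"tx":-24,"ty":-362,"tz":0,"hand":0.7}]'
python3 -c "
from h import *
print(bot.observe()['grip_width'],totool([.558,-.025,.195]))"
```

```text
clock: 38.05
position: [0.5583, -0.0335, 0.2914]
tool_rot: [-3.141, 0.003, 3.133]
force: [-0.7, 0.5, 0.9]
grip_width: 0.02
0.020003015519510794 [ 0.63863548  8.567129   96.40739354]
```

```bash
python3 -m creep '[{"rx":0,"ry":0,"rz":0,"tx":0,"ty":5,"tz":40,"hand":0.7},{"rx":0,"ry":0,"rz":0,"tx":0,"ty":5,"tz":75,"hand":0.7},{"rx":0,"ry":0,"rz":0,"tx":0,"ty":5,"tz":96,"hand":0.7},{"rx":0,"ry":0,"rz":0,"tx":0,"ty":5,"tz":96,"hand":0.7},{"rx":0,"ry":0,"rz":0,"tx":0,"ty":5,"tz":96,"hand":0.2},{"rx":0,"ry":0,"rz":0,"tx":0,"ty":5,"tz":96,"hand":0.2},{"rx":0,"ry":0,"rz":0,"tx":0,"ty":5,"tz":55,"hand":0.2},{"rx":0,"ry":0,"rz":0,"tx":0,"ty":5,"tz":0,"hand":0.1}]'
python3 -m creep '[{"rx":0,"ry":0,"rz":0,"tx":0,"ty":0,"tz":-50,"hand":0.1},{"rx":0,"ry":0,"rz":0,"tx":50,"ty":0,"tz":-100,"hand":0.1},{"rx":0,"ry":0,"rz":0,"tx":60,"ty":0,"tz":-130,"hand":0.1},{"rx":0,"ry":0,"rz":0,"tx":60,"ty":0,"tz":-130,"hand":0.1}]'
python3 -c "
from h import *
s=bot.observe();print(s['position'],s['tool_rot'],s['qpos'].round(2));shot('wrist','w23.png');p=shot('scene','sc23.png')"
```

```text
clock: 38.85
position: [0.5583, -0.0228, 0.2859]
tool_rot: [-3.141, -0.001, 3.139]
force: [1.2, 0.2, 0.6]
grip_width: 0.0381
clock: 39.25
position: [0.4983, -0.0238, 0.4208]
tool_rot: [3.138, 0.009, 3.138]
force: [1.3, -0.2, -0.2]
grip_width: 0.0386
[ 0.49828776 -0.02382427  0.42078095] [3.137999   0.00878421 3.13776099] [-0.63  0.18  0.67  1.67 -0.12  1.33  1.63]
```

View pics/w23.png

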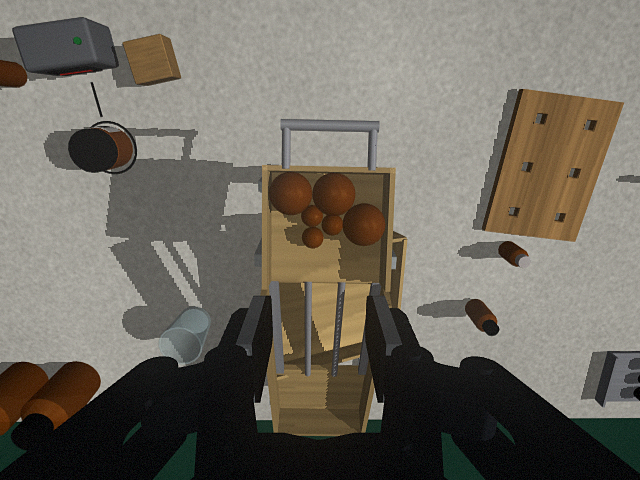

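View pics/sc23.png

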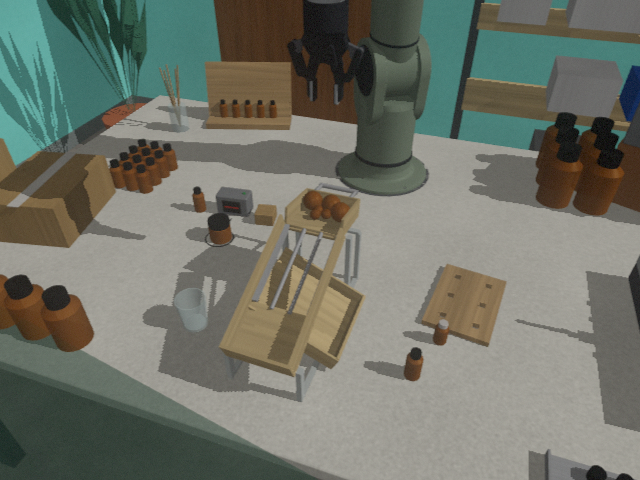

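```bash
python3 -m creep '[{"rx":0,"ry":0,"rz":90,"tx":66,"ty":10,"tz":0,"hand":0.1},{"rx":0,"ry":0,"rz":90,"tx":66,"ty":10,"tz":0,"hand":0.1},{"rx":0,"ry":0,"rz":90,"tx":66,"ty":10,"tz":30,"hand":0.1},{"rx":0,"ry":0,"rz":90,"tx":66,"ty":10,"tz":60,"hand":0.1},{"rx":0,"ry":0,"rz":90,"tx":66,"ty":10,"tz":90,"hand":0.2},{"rx":0,"ry":0,"rz":90,"tx":66,"ty":10,"tz":110,"hand":0.3},{"rx":0,"ry":0,"rz":90,"tx":66,"ty":10,"tz":130,"hand":0.3},{"rx":0,"ry":0,"rz":90,"tx":66,"ty":10,"tz":150,"hand":0.3}]'
python3 -c "
from h import *
s=bot.observe();print(s['tool_rot'])"
python3 -m creep '[{"rx":0,"ry":0,"rz":21,"tx":0,"ty":0,"tz":0,"hand":0.3},{"rx":0,"ry":0,"rz":21,"tx":0,"ty":0,"tz":0,"hand":0.3},{"rx":0,"ry":0,"rz":21,"tx":0,"ty":0,"tz":0,"hand":0.3},{"rx":0,"ry":0,"rz":21,"tx":0,"ty":0,"tz":0,"hand":0.3}]'
python3 -c "
from h import *
s=bot.observe();print(s['tool_rot'],s['qpos'].round(2),totool([.4326,-.0132,.178]));shot('wrist','w24.png');shot('side','si24.png')"
```

```text
clock: 40.15
position: [0.4328, -0.0127, 0.2633]
tool_rot: [-3.141, 0.001, 1.955]
force: [0.8, 0.1, -0.4]
grip_width: 0.0298
[-3.14069790e+00  5.52150381e-04  1.95498071e+00]
clock: 40.55
position: [0.4329, -0.0125, 0.264]
tool_rot: [-3.141, 0.001, 1.594]
force: [-0.4, 0.2, 0.3]
grip_width: 0.0296
[-3.14074015e+00  9.89091195e-04  1.59382213e+00] [-0.81  0.23  0.83  2.06 -0.21  0.93  0.16] [-0.60691046 -0.21496602 86.00974984]
```

View pics/w24.png

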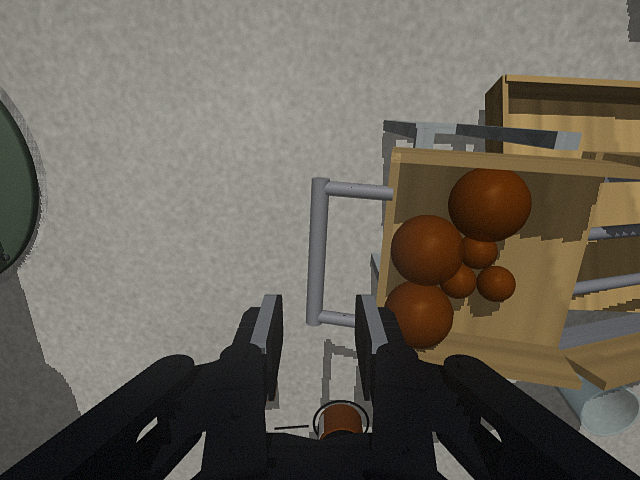

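View pics/si24.png

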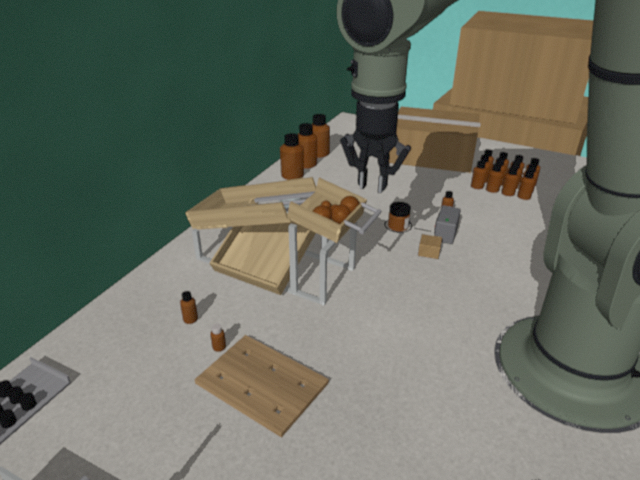

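```bash
python3 -c "
from h import *
p=shot('wrist')
a=atz(p,320,182,.1925);b=atz(p,314,322,.1925);print(a,b,(a+b)/2,totool((a+b)/2))
import numpy as np
for q in np.arange(.03,.69,.03):
  A=q+.016; print(round(q,2),round(159*(np.cos(.016)-np.cos(A)),1),round(159*(np.sin(A)-np.sin(.016)),1),end=' | ')"
```

```text
[0.4334685  0.03009059 0.1925    ] [ 0.43227162 -0.05822276  0.1925    ] [ 0.43287006 -0.01406608  0.1925    ] [-1.56102439e+00 -5.33205748e-02  7.17801461e+01]
0.03 0.1 4.8 | 0.06 0.4 9.5 | 0.09 0.9 14.3 | 0.12 1.4 19.0 | 0.15 2.2 23.7 | 0.18 3.0 28.4 | 0.21 4.0 33.1 | 0.24 5.2 37.7 | 0.27 6.4 42.3 | 0.3 7.9 46.9 | 0.33 9.4 51.4 | 0.36 11.1 55.8 | 0.39 12.9 60.3 | 0.42 14.9 64.6 | 0.45 16.9 68.9 | 0.48 19.1 73.1 | 0.51 21.5 77.3 | 0.54 23.9 81.4 | 0.57 26.5 85.4 | 0.6 29.2 89.3 | 0.63 32.0 93.2 | 0.66 34.9 96.9 |
```

```bash
python3 -m creep '[{"rx":0,"ry":0,"rz":1.5,"tx":-1,"ty":0,"tz":40,"hand":0.3},{"rx":0,"ry":0,"rz":1.5,"tx":-1,"ty":0,"tz":70,"hand":0.3},{"rx":0,"ry":0,"rz":1.5,"tx":-1,"ty":0,"tz":85,"hand":0.3},{"rx":0,"ry":0,"rz":1.5,"tx":-1,"ty":0,"tz":85,"hand":0.3},{"rx":0,"ry":0,"rz":1.5,"tx":-1,"ty":0,"tz":85,"hand":0.95},{"rx":0,"ry":0,"rz":1.5,"tx":-1,"ty":0,"tz":85,"hand":0.95},{"rx":0,"ry":0,"rz":1.5,"tx":-1,"ty":0,"tz":85,"hand":0.95},{"rx":0,"ry":0,"rz":1.5,"tx":-1,"ty":0,"tz":85,"hand":0.95}]' 25
python3 -c "
from h import *
s=bot.observe();print(s['tool_rot'],s['force'],s['position']);shot('wrist','w25.png')"
```

```text
clock: 41.5
position: [0.4319, -0.0136, 0.1801]
tool_rot: [-3.14, -0.001, 1.569]
force: [-8.9, -3.0, 2.3]
grip_width: 0.0086
[-3.14006209e+00 -6.72853582e-04  1.56908731e+00] [-8.88346185 -2.96245952  2.28715293] [ 0.43186463 -0.01361499  0.18011019]
```

View pics/w25.png

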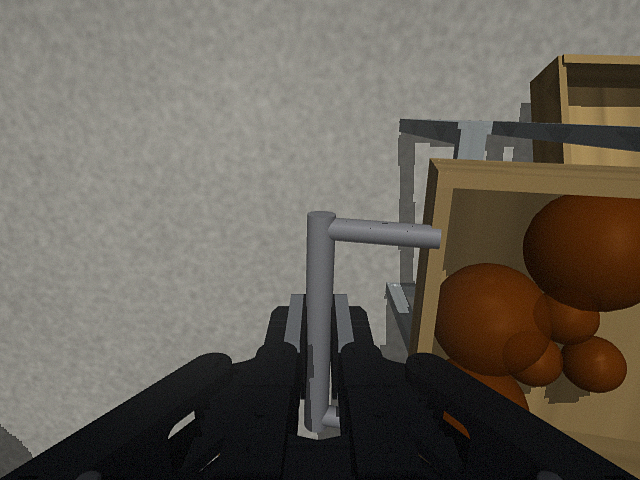

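```bash
python3 -m creep '[{"rx":0,"ry":0,"rz":0,"tx":0,"ty":0.1,"tz":-4,"hand":0.95},{"rx":0,"ry":0,"rz":0,"tx":0,"ty":0.3,"tz":-8,"hand":0.95},{"rx":0,"ry":0,"rz":0,"tx":0,"ty":0.6,"tz":-12,"hand":0.95},{"rx":0,"ry":0,"rz":0,"tx":0,"ty":1,"tz":-16,"hand":0.95},{"rx":0,"ry":0,"rz":0,"tx":0,"ty":1.5,"tz":-20,"hand":0.95},{"rx":0,"ry":0,"rz":0,"tx":0,"ty":2.2,"tz":-24,"hand":0.95},{"rx":0,"ry":0,"rz":0,"tx":0,"ty":2.9,"tz":-28,"hand":0.95},{"rx":0,"ry":0,"rz":0,"tx":0,"ty":3.7,"tz":-31.5,"hand":0.95}]'
python3 -c "
from h import *
import numpy as np
shot('wrist','w26.png');shot('scene','sc26.png')
f=lambda q:(159*-np.cos(q+.016),159*np.sin(q+.016))
for q0 in(.2,.36,.52):
  print(q0,[tuple(np.round(np.array(f(q0+k*.02))-f(q0),1)) for k in range(1,9)])"
```

```text
clock: 42.35
position: [0.4353, -0.0137, 0.2116]
tool_rot: [-3.14, -0.0, 1.569]
force: [-9.4, -2.8, -2.6]
grip_width: 0.0093
0.2 [(np.float64(0.7), np.float64(3.1)), (np.float64(1.5), np.float64(6.2)), (np.float64(2.3), np.float64(9.3)), (np.float64(3.2), np.float64(12.3)), (np.float64(4.2), np.float64(15.3)), (np.float64(5.2), np.float64(18.3)), (np.float64(6.3), np.float64(21.3)), (np.float64(7.4), np.float64(24.3))]
0.36 [(np.float64(1.2), np.float64(2.9)), (np.float64(2.5), np.float64(5.9)), (np.float64(3.8), np.float64(8.8)), (np.float64(5.1), np.float64(11.6)), (np.float64(6.6), np.float64(14.5)), (np.float64(8.1), np.float64(17.3)), (np.float64(9.6), np.float64(20.1)), (np.float64(11.2), np.float64(22.8))]
0.52 [(np.float64(1.7), np.float64(2.7)), (np.float64(3.4), np.float64(5.4)), (np.float64(5.1), np.float64(8.1)), (np.float64(6.9), np.float64(10.7)), (np.float64(8.8), np.float64(13.2)), (np.float64(10.7), np.float64(15.8)), (np.float64(12.7), np.float64(18.3)), (np.float64(14.7), np.float64(20.7))]
```

View pics/w26.png

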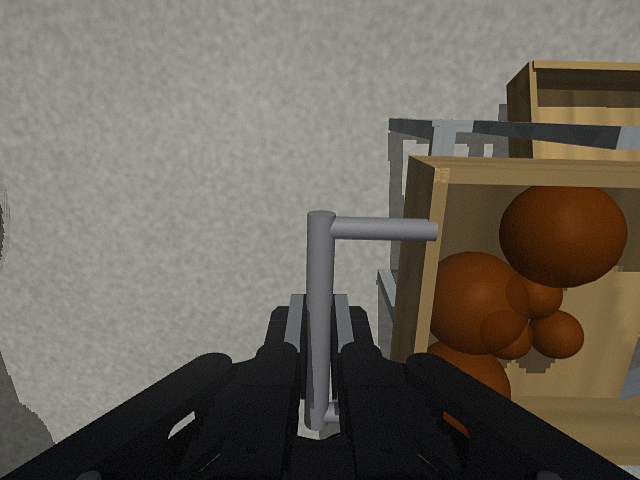

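```bash
python3 -m creep '[{"rx":0,"ry":0,"rz":0,"tx":0,"ty":0.7,"tz":-3.1,"hand":0.95},{"rx":0,"ry":0,"rz":0,"tx":0,"ty":1.5,"tz":-6.2,"hand":0.95},{"rx":0,"ry":0,"rz":0,"tx":0,"ty":2.3,"tz":-9.3,"hand":0.95},{"rx":0,"ry":0,"rz":0,"tx":0,"ty":3.2,"tz":-12.3,"hand":0.95},{"rx":0,"ry":0,"rz":0,"tx":0,"ty":4.2,"tz":-15.3,"hand":0.95},{"rx":0,"ry":0,"rz":0,"tx":0,"ty":5.2,"tz":-18.3,"hand":0.95},{"rx":0,"ry":0,"rz":0,"tx":0,"ty":6.3,"tz":-21.3,"hand":0.95},{"rx":0,"ry":0,"rz":0,"tx":0,"ty":7.4,"tz":-24.3,"hand":0.95}]'
python3 -c "
from h import *
shot('scene','sc27.png')"
python3 -m creep '[{"rx":0,"ry":0,"rz":0,"tx":0,"ty":1.2,"tz":-2.9,"hand":0.95},{"rx":0,"ry":0,"rz":0,"tx":0,"ty":2.5,"tz":-5.9,"hand":0.95},{"rx":0,"ry":0,"rz":0,"tx":0,"ty":3.8,"tz":-8.8,"hand":0.95},{"rx":0,"ry":0,"rz":0,"tx":0,"ty":5.1,"tz":-11.6,"hand":0.95},{"rx":0,"ry":0,"rz":0,"tx":0,"ty":6.6,"tz":-14.5,"hand":0.95},{"rx":0,"ry":0,"rz":0,"tx":0,"ty":8.1,"tz":-17.3,"hand":0.95},{"rx":0,"ry":0,"rz":0,"tx":0,"ty":9.6,"tz":-20.1,"hand":0.95},{"rx":0,"ry":0,"rz":0,"tx":0,"ty":11.2,"tz":-22.8,"hand":0.95}]'
python3 -c "
from h import *
shot('scene','sc28.png')"
```

```text
clock: 43.25
position: [0.4423, -0.0139, 0.2357]
tool_rot: [-3.139, -0.0, 1.569]
force: [-11.6, -3.9, 0.6]
grip_width: 0.0091
clock: 44.1
position: [0.4528, -0.0141, 0.2585]
tool_rot: [-3.137, -0.001, 1.568]
force: [-18.9, -3.8, 8.0]
grip_width: 0.0092
```

View pics/sc28.png

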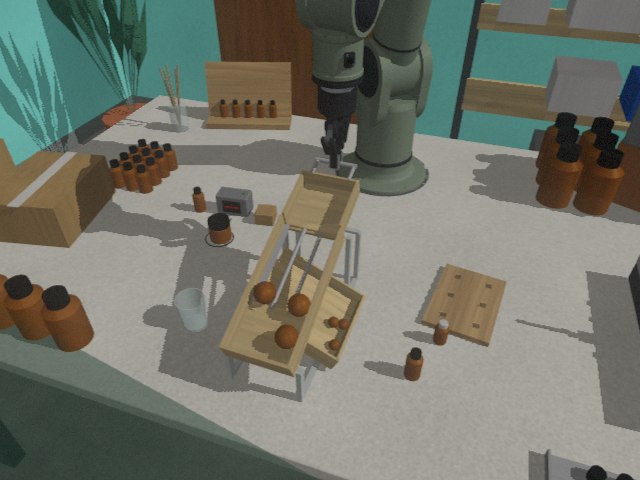

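```bash
python3 -m creep '[{"rx":0,"ry":0,"rz":0,"tx":0,"ty":0,"tz":-3,"hand":0.95},{"rx":0,"ry":0,"rz":0,"tx":0,"ty":1,"tz":-5,"hand":0.95},{"rx":0,"ry":0,"rz":0,"tx":0,"ty":1,"tz":-5,"hand":0.95},{"rx":0,"ry":0,"rz":0,"tx":0,"ty":1,"tz":-5,"hand":0.95}]'
python3 -c "
from h import *
p=shot('scene','sc29.png');s=shot('side','si29.png');w=shot('wrist','w29.png')
cv2.imwrite('pics/c29.png',cv2.resize(p['pixels'][160:400,180:400],None,fx=2.5,fy=2.5,interpolation=2))"
```

```text
clock: 44.55
position: [0.4557, -0.0142, 0.2639]
tool_rot: [-3.141, 0.0, 1.569]
force: [-5.1, -5.5, 1.6]
grip_width: 0.0087
```

View pics/c29.png

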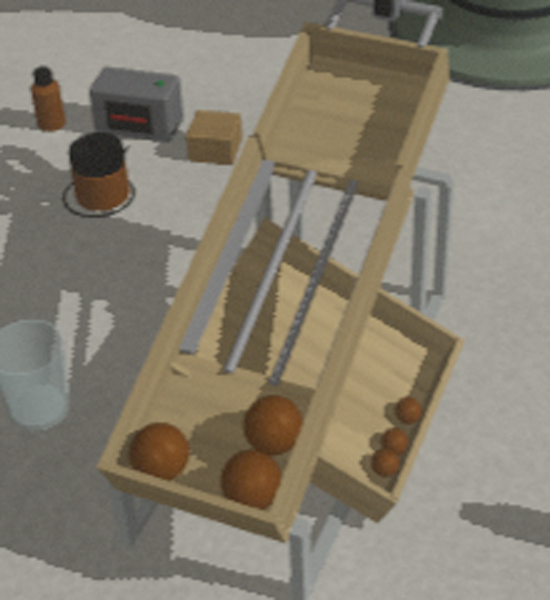

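View pics/si29.png

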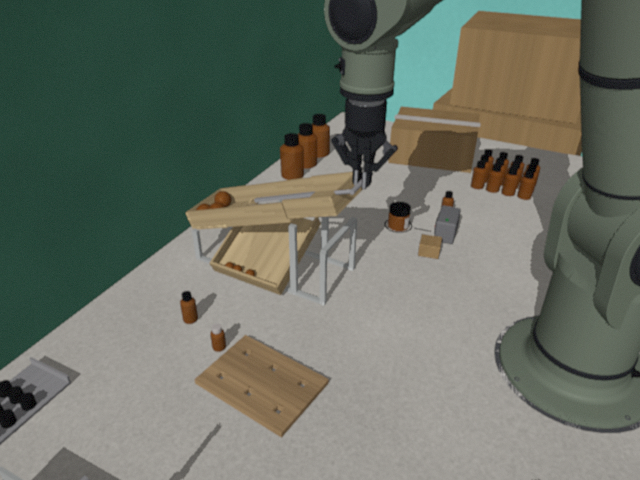

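```bash
python3 -m creep '[{"rx":0,"ry":0,"rz":0,"tx":0,"ty":-3.2,"tz":5.1,"hand":0.95},{"rx":0,"ry":0,"rz":0,"tx":0,"ty":-6.3,"tz":10.6,"hand":0.95},{"rx":0,"ry":0,"rz":0,"tx":0,"ty":-9.3,"tz":16.3,"hand":0.95},{"rx":0,"ry":0,"rz":0,"tx":0,"ty":-11.9,"tz":22,"hand":0.95},{"rx":0,"ry":0,"rz":0,"tx":0,"ty":-14.4,"tz":27.9,"hand":0.95},{"rx":0,"ry":0,"rz":0,"tx":0,"ty":-16.6,"tz":33.9,"hand":0.95},{"rx":0,"ry":0,"rz":0,"tx":0,"ty":-18.6,"tz":39.9,"hand":0.95},{"rx":0,"ry":0,"rz":0,"tx":0,"ty":-20.3,"tz":46,"hand":0.95}]'
python3 -m creep '[{"rx":0,"ry":0,"rz":0,"tx":0,"ty":-1.5,"tz":6.2,"hand":0.95},{"rx":0,"ry":0,"rz":0,"tx":0,"ty":-2.7,"tz":12.5,"hand":0.95},{"rx":0,"ry":0,"rz":0,"tx":0,"ty":-3.7,"tz":18.7,"hand":0.95},{"rx":0,"ry":0,"rz":0,"tx":0,"ty":-4.5,"tz":25.1,"hand":0.95},{"rx":0,"ry":0,"rz":0,"tx":0,"ty":-5,"tz":31.4,"hand":0.95},{"rx":0,"ry":0,"rz":0,"tx":0,"ty":-5.2,"tz":37,"hand":0.95},{"rx":0,"ry":0,"rz":0,"tx":0,"ty":-5.2,"tz":37,"hand":0.95}]'
```

```text
clock: 45.5
position: [0.4361, -0.0135, 0.2168]
tool_rot: [3.141, 0.0, 1.569]
force: [2.6, -4.0, -0.0]
grip_width: 0.009
clock: 46.2
position: [0.4317, -0.0133, 0.1799]
tool_rot: [3.14, -0.0, 1.569]
force: [7.2, -0.2, -1.3]
grip_width: 0.0088
```

Open, retreat upward and look at everything.

```bash
python3 -m creep '[{"rx":0,"ry":0,"rz":0,"tx":0,"ty":0,"tz":0,"hand":0.5},{"rx":0,"ry":0,"rz":0,"tx":0,"ty":0,"tz":0,"hand":0.4},{"rx":0,"ry":0,"rz":0,"tx":0,"ty":0,"tz":-10,"hand":0.4},{"rx":0,"ry":0,"rz":0,"tx":0,"ty":0,"tz":-50,"hand":0.4},{"rx":0,"ry":0,"rz":0,"tx":0,"ty":0,"tz":-100,"hand":0.4},{"rx":0,"ry":0,"rz":0,"tx":0,"ty":0,"tz":-150,"hand":0.4},{"rx":0,"ry":0,"rz":0,"tx":0,"ty":0,"tz":-200,"hand":0.4},{"rx":0,"ry":0,"rz":-8,"tx":0,"ty":0,"tz":-240,"hand":0.4}]'
python3 -c "
from h import *
p=shot('scene','sc30.png');s=shot('side','si30.png');w=shot('wrist','w30.png')
cv2.imwrite('pics/c30.png',cv2.resize(p['pixels'][160:400,180:400],None,fx=2.5,fy=2.5,interpolation=2))
o=viewer.outline_of('lot_jar_center',p)
print([(d['score'],d['bbox']) for d in o])
for X in([.47,-.318,0],[.47,-.318,.06]): print(proj(p,X),proj(w,X))"
```

```text
clock: 47.0
position: [0.4303, -0.0142, 0.4232]
tool_rot: [3.14, -0.001, 1.707]
force: [0.7, 1.4, -1.1]
grip_width: 0.0258
[(0.76, [207.3, 212.1, 230.9, 241.7])]
[218.5122181  237.78635596] [312.83470115 351.70728771]
[215.41925058 219.03014956] [312.54913083 374.28552467]
```

View pics/c30.png

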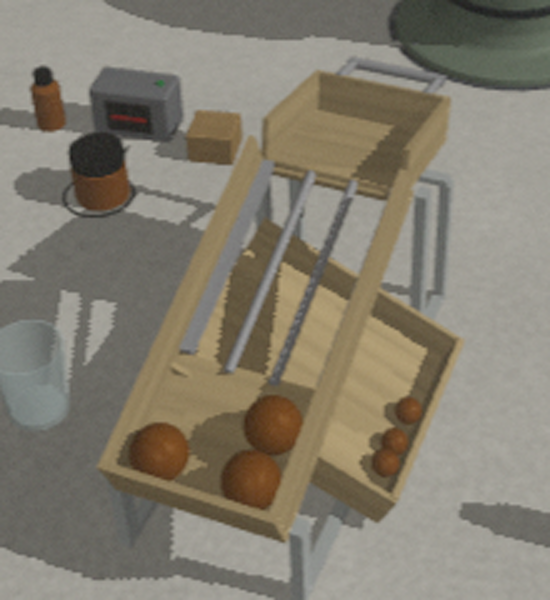

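View pics/w30.png

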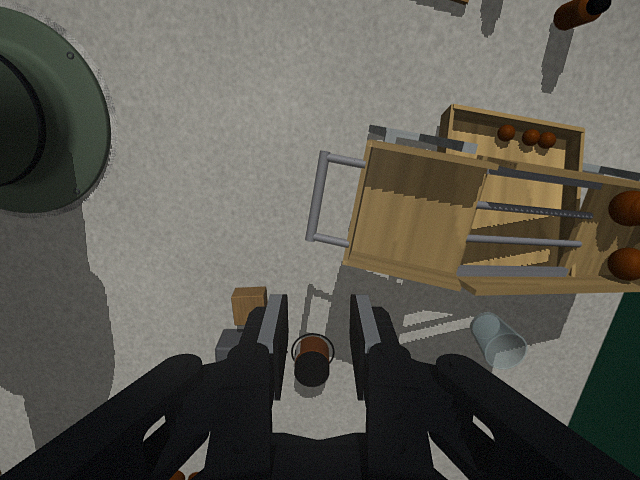

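```bash
python3 -m creep '[{"rx":0,"ry":0,"rz":-67,"tx":-285,"ty":-90,"tz":0,"hand":0},{"rx":0,"ry":0,"rz":-67,"tx":-285,"ty":-90,"tz":0,"hand":-1},{"rx":0,"ry":0,"rz":-67,"tx":-285,"ty":-90,"tz":0,"hand":-1},{"rx":0,"ry":0,"rz":-67,"tx":-285,"ty":-90,"tz":0,"hand":-1},{"rx":0,"ry":0,"rz":-67,"tx":-285,"ty":-90,"tz":0,"hand":-1},{"rx":0,"ry":0,"rz":-67,"tx":-285,"ty":-90,"tz":0,"hand":-1},{"rx":0,"ry":0,"rz":-67,"tx":-285,"ty":-90,"tz":60,"hand":-1},{"rx":0,"ry":0,"rz":-67,"tx":-285,"ty":-90,"tz":120,"hand":-1}]'
python3 -c "
from h import *
s=bot.observe();print(s['tool_rot'],totool([.38,-.308,.245]))"
```

```text
clock: 48.0
position: [0.3885, -0.2717, 0.3662]
tool_rot: [-3.141, 0.0, 2.573]
force: [1.2, 0.5, -0.4]
grip_width: 0.0854
[-3.14098284e+00  3.55449057e-04  2.57335950e+00] [-12.33966875 -35.09848693 121.26170294]
```

```bash
python3 -m creep '[{"rx":0,"ry":0,"rz":-18,"tx":-12,"ty":-35,"tz":50,"hand":-1},{"rx":0,"ry":0,"rz":-18,"tx":-12,"ty":-35,"tz":90,"hand":-1},{"rx":0,"ry":0,"rz":-18,"tx":-12,"ty":-35,"tz":120,"hand":-1},{"rx":0,"ry":0,"rz":-18,"tx":-12,"ty":-35,"tz":120,"hand":-1}]'; python3 e.py w31
```

```text
clock: 48.4
position: [0.3772, -0.3048, 0.2428]
tool_rot: [3.141, -0.009, 2.883]
force: [-0.0, 0.5, 0.6]
grip_width: 0.0851
[-0.1   0.4   0.87  1.96 -0.37  0.95  2.26]
328.59749845567495 293.0408717353368
100 [array([361., 224.]), array([353., 187.])]
110 [array([354., 211.]), array([347., 176.])]
120 [array([344., 200.]), array([338., 165.])]
130 [array([333., 191.]), array([327., 157.])]
140 [array([320., 184.]), array([315., 150.])]
150 [array([305., 179.]), array([301., 145.])]
160 [array([290., 176.]), array([287., 143.])]
170 [array([274., 176.]), array([272., 143.])]
180 [array([259., 179.]), array([258., 145.])]
190 [array([244., 184.]), array([245., 150.])]
200 [array([231., 191.]), array([232., 156.])]
210 [array([219., 200.]), array([221., 165.])]
220 [array([209., 211.]), array([212., 175.])]
230 [array([201., 223.]), array([205., 186.])]
240 [array([196., 236.]), array([200., 199.])]
250 [array([194., 250.]), array([198., 212.])]
260 [array([194., 264.]), array([198., 225.])]
270 [array([197., 277.]), array([200., 238.])]
280 [array([202., 290.]), array([205., 250.])]
```

View pics/w31c.png

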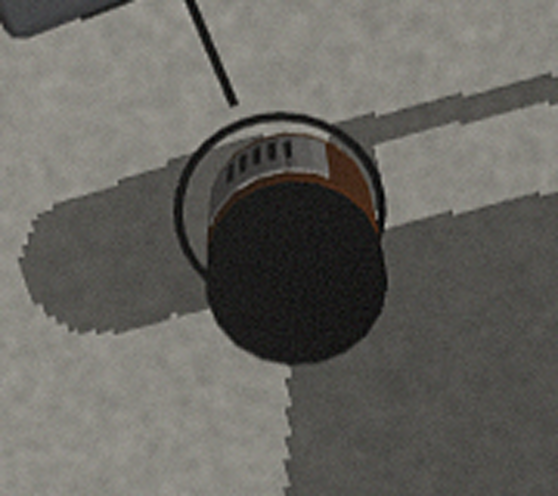

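```bash
python3 -m creep '[{"rx":0,"ry":0,"rz":0,"tx":0,"ty":50,"tz":-100,"hand":-1},{"rx":0,"ry":0,"rz":0,"tx":0,"ty":50,"tz":-150,"hand":-1},{"rx":0,"ry":0,"rz":0,"tx":0,"ty":150,"tz":-180,"hand":-1},{"rx":0,"ry":0,"rz":0,"tx":0,"ty":150,"tz":-180,"hand":-1},{"rx":0,"ry":0,"rz":0,"tx":0,"ty":150,"tz":-180,"hand":-1},{"rx":0,"ry":0,"rz":0,"tx":0,"ty":150,"tz":-180,"hand":-1},{"rx":0,"ry":0,"rz":0,"tx":0,"ty":150,"tz":-180,"hand":-1},{"rx":0,"ry":0,"rz":0,"tx":0,"ty":150,"tz":-180,"hand":-1}]'
python3 -m creep '[{"rx":0,"ry":0,"rz":0,"tx":0,"ty":0,"tz":0,"hand":-1},{"rx":0,"ry":0,"rz":0,"tx":0,"ty":0,"tz":0,"hand":-1},{"rx":0,"ry":0,"rz":0,"tx":0,"ty":0,"tz":0,"hand":-1},{"rx":0,"ry":0,"rz":0,"tx":0,"ty":0,"tz":0,"hand":-1},{"rx":0,"ry":0,"rz":0,"tx":0,"ty":0,"tz":0,"hand":-1},{"rx":0,"ry":0,"rz":0,"tx":0,"ty":0,"tz":0,"hand":-1},{"rx":0,"ry":0,"rz":0,"tx":0,"ty":0,"tz":0,"hand":-1},{"rx":0,"ry":0,"rz":0,"tx":0,"ty":0,"tz":0,"hand":-1}]'
python3 -c "
from h import *
p=shot('scene','sc32.png')
cv2.imwrite('pics/c32.png',cv2.resize(p['pixels'][160:400,180:460],None,fx=2.5,fy=2.5,interpolation=2))
for u,v,z in((244,340,.135),(289,330,.135),(280,352,.135),(343,324,.1),(338,336,.1),(334,345,.1)): print((atz(p,u,v,z)-[.5916,-.0135,0]).round(3))"
```

```text
clock: 49.3
position: [0.4177, -0.1614, 0.4274]
tool_rot: [3.141, 0.0, 2.884]
force: [-0.5, -0.3, 0.5]
grip_width: 0.0856
clock: 50.1
position: [0.4182, -0.1606, 0.4269]
tool_rot: [3.141, -0.0, 2.886]
force: [1.3, 0.5, -0.2]
grip_width: 0.0856
[ 0.259 -0.033  0.135]
[0.214 0.031 0.135]
[0.263 0.034 0.135]
[0.14  0.107 0.1  ]
[0.171 0.107 0.1  ]
[0.192 0.106 0.1  ]
```

View pics/c32.png

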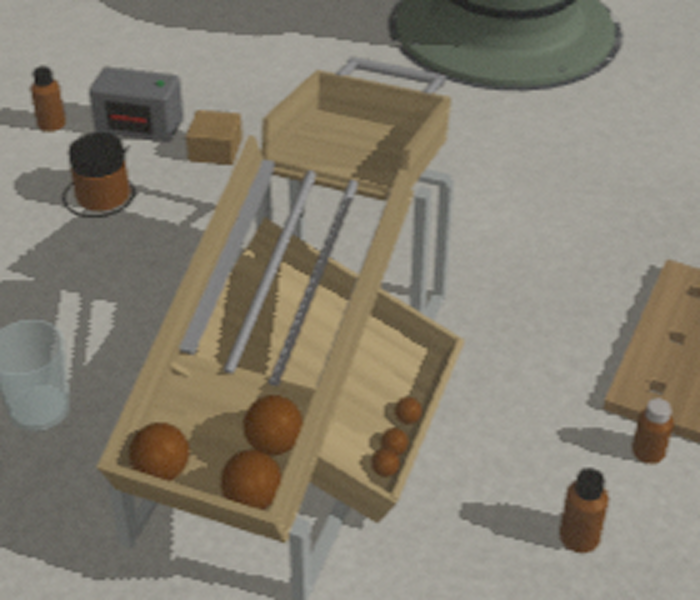

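```bash
python3 -c "
from h import *
print(bot.job_done())"
```

```text
the job is handed in; nothing more can be done
None
```

The job is handed in at about 50 s, and every check I made before handing in looked right; no verdict was given.

**Jar:** I set it upright in the circle with its label to the scanner. It sits about 4 mm off centre, and I measured the label within a few degrees of the scanner direction. The wrist view after tipping showed it unchanged, and the last picture, with the arm raised clear, showed no sign of a knock.

**Balls and tray:** All six balls (three large, three small) went from the rack into the tray. I raised the tray slowly to about 0.55 rad by its handle and lowered it back onto its rest. The last picture shows the three large balls in the trough at the foot of the rods and the three small ones at the edge of the side lane. The tray is down and the arm is clear of everything.

**Bystanders:** The bottles, beaker and box look unmoved.

**Less certain:** I judged the small balls' positions along the lane from one camera with an assumed height. They lie near the downhill end of the lane, but visibly inside its walls.

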